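# Lift the drill jig plate off its dowels and lay it on its bearers

### The job

Reach in under the drill stand's clamp collar, lift the jig plate straight up off its two tight dowels and out of its spring catches, level and without forcing it, and lay it gently on the two wooden bearers of the rest, rib up, centred, its long side square across them, letting go only when it rests there. Leave the white link in its nest under the plate and the other things alone.

Things in the scene. Friction and masses are not known exactly. Their poses are not given: they have to be found in the camera images.
- rib (a point): Centre of the grip rib of the loose jig plate, with the plate's axes. The rib is an upright aluminium bar on the middle of the plate's top, 60 mm long (x), 12 mm thick (y), 40 mm high (z, up); this point is half-way up it: 20 mm above the plate's top, 35 mm above its underside. Pinch it across y. Centre of mass is below it.
- bore (a point): Centre of one of the plate's two bores, at its underside, with the plate's axes. The plate is plain aluminium, 90 (x) x 150 (y) x 15 mm, 0.45 to 0.8 kg; its 13 mm bores go right through at x = 0, y = +-55 mm from the middle. This is the one at -y.
- fixture_top (a point): Middle of the fixture's top face, 46 mm above the bench, with the stand's axes: z up, x from the fixture to the column. The plate starts seated on this face, its axes along these. The fixture is a dark steel block 100 x 160 x 24 mm on a grey cast base, 200 mm wide (y), 22 mm thick, from x = -100 to +200 mm. The whole drill stand is fixed.
- dowel (a point): Top of one of two upright steel dowels (the one at -y), 12 mm thick, at x = 0, y = +-55 mm of the fixture, 24 mm above its top, sticking 9 mm out of the seated plate's 13 mm bores. The plate is clear when its underside has risen more than 24 mm. Side load or tipping presses the bores on the dowels.
- plunger (a point): Steel ball, 10 mm, of the spring plunger at the fixture's +y end; another at the -y end (y = +-78.5 mm), each in a dark post 18 x 16 mm, 74 mm high, centred at y = +-90 mm. The balls catch 1.5 mm over the plate's ends and hold it down with 5 to 15 N in all, the +y one harder; they yield when the plate is lifted some 3 mm and let go at about 20 mm.
- collar (a point): Centre of the lower face of the stand's empty clamp collar, fixed, 240 mm above the bench: a grey ring 70 mm across, 35 mm high. It hangs over the rib (its edge is 20 mm past the rib's centre towards the stand's -x), so a gripper from straight above is blocked: come in, and draw the plate out, from the -x side, the tool's upper end leaning 35 to 45 degrees that way.
- column (a point): Foot of the stand's steel column on the bench, 155 mm along the stand's x from the fixture's middle. It is 30 mm thick (60 mm at the foot) and 392 mm high; a carriage 60 x 70 x 75 mm on it, centred 275 mm above the bench, and an arm carry the collar.
- link_center (a point): Centre of the loose white plastic finger link, 57 x 17 x 11 mm, lying in a 61 x 23 mm nest 13 mm deep in the fixture's top, hidden under the jig plate until that is lifted. Leave it there.
- rest_top (a point): Middle of the upper face of the two bearers of the fixed rest, 32 mm above the bench; z up. A plywood board 130 (x) x 180 (y) x 12 mm carries two wooden bearers along x, each 120 mm long, 22 mm wide, 20 mm high, at y = +-35 mm. The plate goes on top, its long side along this y, either way round, its underside at this height.
- jar_center (a point): Centre of a glass jar with steel lid, 48 mm across, 75 mm high, standing on the bench: bystander.
- spanner: Spanner lying on the bench, about 160 mm long along its x: bystander.
- duct_center (a point): Centre of a yellow printed duct, 75 x 42 x 30 mm with a 28 mm spout 50 mm long to -x, lying on the bench: bystander.
Mind the look-alikes: they are no part of the job. What is meant by the part that bears rib is not turquoise, and is the smaller of those in its own colour. Of the things that look like the part that bears rest_top, the smaller one is meant.

How it is judged:
By the outcome, as a careful person would: the job done as asked, in the order asked, and still so for the second after the job is handed in, with the robot touching nothing.
It also fails if it takes over 61 s, if anything falls off the work surface, if the arm or the gripper's body presses on something with over 40 N, if the wrist force passes 120 N, or if a joint passes its speed limit or range.

### The arm

A 7-joint arm with a two-finger parallel gripper is mounted at the origin on the work surface. World frame = base frame: x ahead of the robot, y to its left, z up, the work surface at z = 0. Lengths are in m, angles in rad, forces in N, time in s.
With the tool pointing down it reaches from about 0.4 to 0.875 m from the base axis. Payload 19.3 kg.
Tool frame: the origin (TCP) lies midway between the tips of the shut fingers; the grasp point (between the pads) lies 19 mm behind it; z points along the fingers, y is the direction in which the jaws open and shut (so a half turn about z gives the same grasp; the last joint's range is limited). The gripper opens to 85 mm and grips with 20 to 120 N. Pads are 22 mm wide; open, the fingers measure 114 mm over their backs; the gripper's body (76 mm by 85 mm) begins 54 mm behind the grasp point. The pads swing forward as they close: fully open they stand 13 mm farther back than shut.
Start: joints at [-1.171, 0.521, -0.036, 1.599, 0.021, 1.021, -0.113], TCP at [0.283, 0.557, 0.231] pointing down, gripper open.
Joint ranges: [-2.91, 2.91], [-0.3, 2.13], [-1.5, 1.42], [0.17, 2.43], [-1.26, 4.41], [0.16, 1.93], [-2.52, 2.52]. Speed limits (rad/s): [1.89, 1.89, 2.39, 2.39, 3.01, 3.01, 3.01].

### API

Orientations are given as [roll, pitch, yaw] about the fixed x, y, z axes, in that order (R = Rz(yaw) Ry(pitch) Rx(roll)).
In Python, from workcell import bot gives the robot as it stands.
- The arm moves only by the tool servo_tool, never from a script. Its argument "plan" is a list of rows, each a list of 5 numbers: the shift along the world's x, y, z in mm, then the turn about the world's z in rad, then the gripper's target within -1 to 1 (shut at 1, half-way at 0, fully open at -1). In form: [[tx, ty, tz, yaw, jaw], ...]. A call has exactly 10 rows; each row is the pose to reach, as a shift and turn from the pose commanded when the call began; what a row does not reach only later rows make up. A row lasts 1/12 s, in which the tool goes at most 41.7 mm and 7.16 degrees, less where a joint would pass 70% of its speed; a pose out of reach is approached as far as the arm can. A call with a gripper value outside its range is refused whole. The fingers move at their own pace and stop on an object; "squeeze" is the grip in N (left out, the last holds). Time passes only in rows, so rows that repeat a pose let the fingers close, or fill a call up. It gives the time, the measured TCP pose, the force and the opening at its end, in the units of the state.
- bot.observe(): the state, without advancing time (a new reading comes with each control period).
- bot.grab_frame(name): name is "scene" or "side" or "wrist"; returns the picture (420x560x3 uint8, blue, green, red); there is no depth.
- bot.calibration(name): a dict with "fx", "fy", "cx", "cy" (pixels), "T" (4x4, takes a point from camera to world coordinates). Camera axes: x right, y down, z forward; pixel columns grow to the right and rows downward; lengths in m; the calibration is good to about 2 mm. A picture is of the moment at which its call begins: read the wrist's pose just before it. calibration takes no time and is no camera call; for the wrist camera it gives the pose at the moment of the call.
- bot.job_done(): hands the job in, once; it reports no verdict.
The state is a dict: "clock": time; "qpos": joint angles; "qd": joint speeds; "joint_efforts": joint torques, N m; "position": TCP position; "tool_rot": TCP orientation; "force": force on the tool from outside, world axes, zero at the start; "moment": the same for the moment, N m; "grip_width": finger opening in m.
Only numpy, scipy, OpenCV 4.12 (cv2) and the standard library are available. Lean on these libraries where they do the work, as an engineer would, in place of code of your own. Each camera call takes 0.05 s, during which the arm holds its last target.

## Working session

There is one attempt and no reset: what is moved stays moved. The work goes in short steps, Python scripts to look and compute and a tool call to move; the robot and the scene stay as the last step left them, time stands still between calls to the robot, and variables do not carry over. Pictures are saved under pics/ and viewed, and the job is handed in when it is done.

Besides the shell and the picture viewer there is one more tool, called in YAML: its name, and indented under it one key for each argument. servo_tool: Moves the arm, as the interface text tells. Its arguments: {"type":"object","properties":{"plan":{"type":"array","items":{"type":"array","items":{"type":"number"}}},"squeeze":{"type":"number"}},"required":["plan"]}

```bash
mkdir -p pics; ls
python3 - <<'E'
from workcell import bot
import cv2,numpy as np
print(bot.observe())
for n in ("scene","side","wrist"):
    c=bot.calibration(n); print(n,{k:np.round(v,4).tolist() for k,v in c.items()})
    cv2.imwrite(f"pics/{n}0.png",bot.grab_frame(n))
E
```

```text
pics
{'clock': 0.0, 'qpos': array([-1.17123858,  0.52202991, -0.03630574,  1.59998015,  0.02120641,
        1.02108905, -0.11279798]), 'qd': array([ 0.00012272,  0.00111846,  0.00158532,  0.00145086, -0.00225993,
        0.00094524,  0.00040107]), 'joint_efforts': array([-6.76817835e-04, -9.27104759e+01,  1.97895348e+00, -3.69936526e+01,
        1.76397135e-02,  8.20394838e-03, -4.08346602e-05]), 'position': array([0.28281754, 0.55698824, 0.23072604]), 'tool_rot': array([-3.14047534e+00,  9.52626587e-05,  2.67181108e+00]), 'force': array([-1.08428091,  0.66547782,  0.46298749]), 'moment': array([ 0.01539564,  0.05133246, -0.04958979]), 'grip_width': 0.08580098521139501}
scene {'fx': 382.6846, 'fy': 382.6846, 'cx': 275.0861, 'cy': 209.9387, 'T': [[0.0745, 0.8211, -0.5658, 1.1416], [0.9972, -0.0594, 0.0451, -0.0073], [0.0034, -0.5676, -0.8233, 1.0331], [0.0, 0.0, 0.0, 1.0]]}
side {'fx': 428.7137, 'fy': 428.7137, 'cx': 286.1142, 'cy': 208.8234, 'T': [[0.9424, -0.2491, 0.2235, 0.2198], [-0.3346, -0.6988, 0.6322, -0.7552], [-0.0013, -0.6706, -0.7418, 1.0876], [0.0, 0.0, 0.0, 1.0]]}
wrist {'fx': 332.0851, 'fy': 332.0851, 'cx': 280.7672, 'cy': 204.3428, 'T': [[0.4526, 0.8498, 0.27, 0.2136], [0.8917, -0.4311, -0.1379, 0.5935], [-0.0008, 0.3031, -0.9529, 0.3737], [0.0, 0.0, 0.0, 1.0]]}
```

View pics/scene0.png

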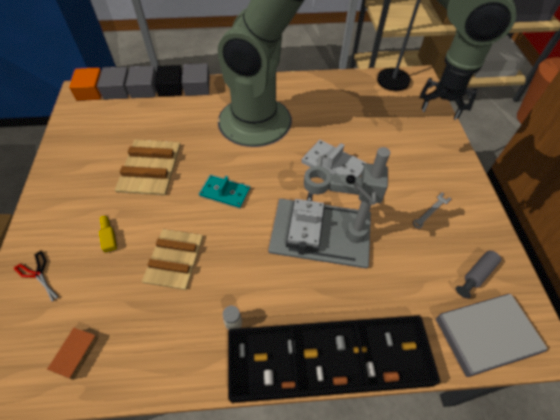

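View pics/side0.png

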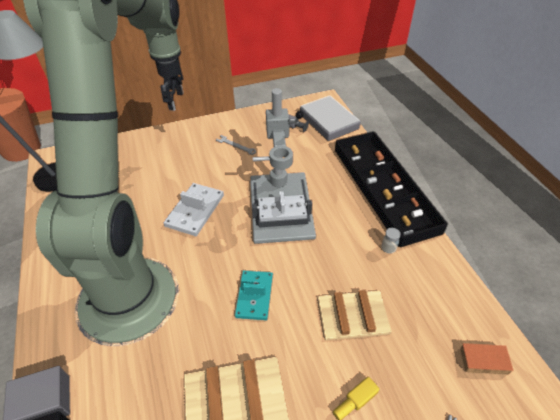

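View pics/wrist0.png

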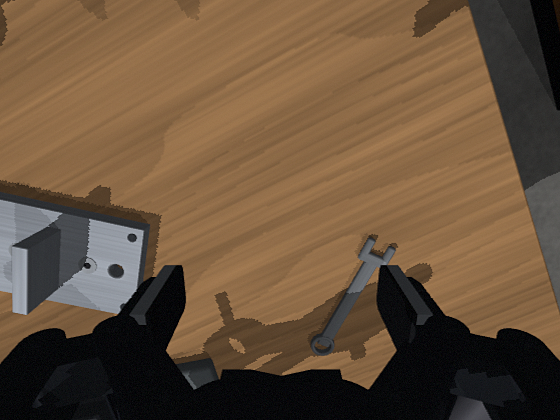

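The scene view shows the stand with the silver plate at about (305,225), its collar at (317,180) and the column at (365,215). The turquoise decoy is at (225,190). There are two rests, at (150,167) and (175,258); the second is smaller. The side view shows the loose, larger silver decoy at (195,207). I'll zoom in next.

Run:
```python
import cv2
a=cv2.imread("pics/scene0.png")
s=cv2.imread("pics/side0.png")
cv2.imwrite("pics/z_stand.png",cv2.resize(a[130:280,260:400],None,fx=4,fy=4,interpolation=cv2.INTER_CUBIC))
cv2.imwrite("pics/z_rest.png",cv2.resize(a[220:300,135:215],None,fx=7,fy=7,interpolation=cv2.INTER_CUBIC))
cv2.imwrite("pics/z_sstand.png",cv2.resize(s[80:250,230:330],None,fx=3.5,fy=3.5,interpolation=cv2.INTER_CUBIC))
cv2.imwrite("pics/z_srest.png",cv2.resize(s[275:355,305:405],None,fx=7,fy=7,interpolation=cv2.INTER_CUBIC))
```

```text
(no output)
```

View pics/z_stand.png

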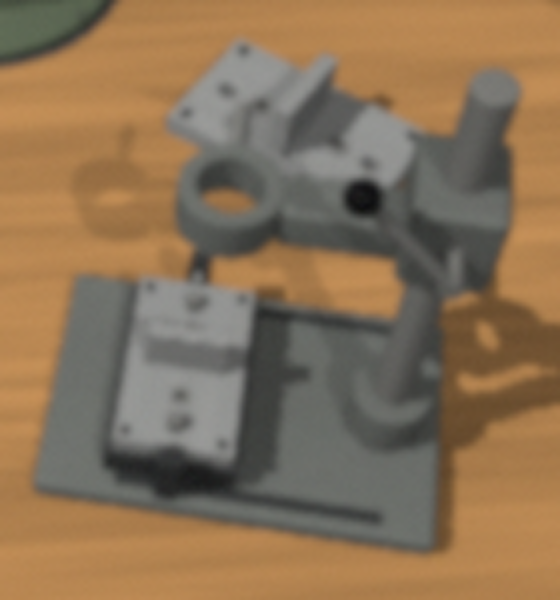

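View pics/z_rest.png

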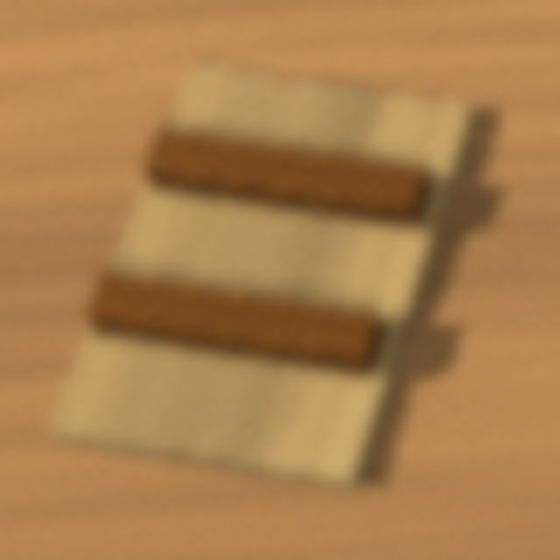

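View pics/z_sstand.png

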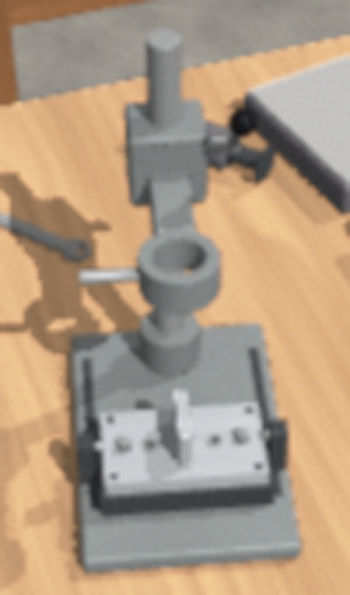

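View pics/z_srest.png

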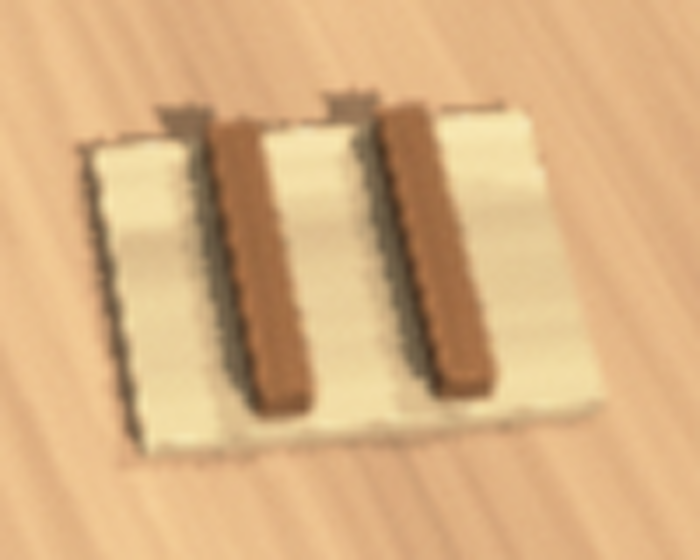

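```bash
cat > h.py <<'E'
import numpy as np,cv2
from workcell import bot
def ray(n,uv,c=None):
    c=c or bot.calibration(n)
    K=np.array([[c['fx'],0,c['cx']],[0,c['fy'],c['cy']],[0,0,1]])
    d=np.linalg.inv(K)@np.r_[uv,1]; T=np.array(c['T'])
    return T[:3,3],T[:3,:3]@d
def onz(n,uv,z,c=None):
    o,d=ray(n,uv,c); return (o+d*(z-o[2])/d[2])
def tri(u1,u2):
    o1,d1=ray('scene',u1);o2,d2=ray('side',u2)
    A=np.c_[d1,-d2];t=np.linalg.lstsq(A,o2-o1,rcond=None)[0]
    a=o1+d1*t[0];b=o2+d2*t[1];return (a+b)/2,np.linalg.norm(a-b)
def proj(n,p,c=None):
    c=c or bot.calibration(n);T=np.array(c['T']);q=T[:3,:3].T@(np.array(p)-T[:3,3])
    return np.array([c['fx']*q[0]/q[2]+c['cx'],c['fy']*q[1]/q[2]+c['cy']])
E
python3 - <<'E'
from h import *
np.set_printoptions(precision=4,suppress=True)
f=lambda z,o,k:np.array([(a/k+o[0],b/k+o[1]) for a,b in z])
def rep(name,n,px,z):
    P=np.array([onz(n,p,z) for p in px]);print(name,n);print(P[:,:2],'c',P[:,:2].mean(0))
    for i in range(len(P)):
        d=P[(i+1)%len(P)]-P[i];print('  len %.4f ang %.2f'%(np.hypot(*d[:2]),np.degrees(np.arctan2(d[1],d[0]))),end='')
    print()
S=(260,130)
rep('plate','scene',f([(140,279),(258,293),(238,460),(112,448)],S,4),.061)
rep('base','scene',f([(78,276),(35,489),(437,550),(443,325)],S,4),.022)
rep('plate','side',f([(100,413),(258,402),(274,474),(103,492)],(230,80),3.5),.061)
rep('base','side',f([(70,340),(262,325),(300,552),(85,567)],(230,80),3.5),.022)
R=(135,220)
rep('rest','scene',f([(198,65),(470,103),(360,485),(50,435)],R,7),.012)
rep('rest','side',f([(90,145),(525,108),(605,402),(145,445)],(305,275),7),.012)
rep('bear1','scene',f([(155,130),(430,165),(422,200),(150,178)],R,7),.032)
# collar bottom approx
# two-view checks
print('col top',tri(f([(494,90)],S,4)[0],f([(163,38)],(230,80),3.5)[0]))
print('collar ring top ctr',tri(f([(230,185)],S,4)[0],f([(180,256)],(230,80),3.5)[0]))
print('rib top scene', [onz('scene',p,.101) for p in f([(138,325),(248,340)],S,4)])
# big decoys
for z in [.061]:pass
E
```

```text
plate scene
[[0.4392 0.1113]
 [0.4593 0.2018]
 [0.6061 0.1654]
 [0.5895 0.0751]] c [0.5235 0.1384]
  len 0.0928 ang 77.48  len 0.1513 ang -13.96  len 0.0918 ang -100.41  len 0.1546 ang 166.45
base scene
[[0.4043 0.0657]
 [0.5981 0.0178]
 [0.6693 0.3063]
 [0.4739 0.3535]] c [0.5364 0.1858]
  len 0.1996 ang -13.89  len 0.2971 ang 76.13  len 0.2011 ang 166.42  len 0.2960 ang -103.58
plate side
[[0.4594 0.1957]
 [0.6051 0.1591]
 [0.586  0.0694]
 [0.4331 0.101 ]] c [0.5209 0.1313]
  len 0.1502 ang -14.11  len 0.0918 ang -102.00  len 0.1561 ang 168.32  len 0.0983 ang 74.49
base side
[[0.4699 0.3411]
 [0.6636 0.2958]
 [0.5877 0.0057]
 [0.4    0.0545]] c [0.5303 0.1743]
  len 0.1989 ang -13.15  len 0.2999 ang -104.67  len 0.1939 ang 165.44  len 0.2950 ang 76.29
rest scene
[[ 0.4879 -0.3057]
 [ 0.5165 -0.1839]
 [ 0.694  -0.2222]
 [ 0.6628 -0.3499]] c [ 0.5903 -0.2654]
  len 0.1251 ang 76.77  len 0.1816 ang -12.20  len 0.1314 ang -103.71  len 0.1805 ang 165.82
rest side
[[ 0.5172 -0.1844]
 [ 0.6927 -0.2284]
 [ 0.6603 -0.3544]
 [ 0.4874 -0.3114]] c [ 0.5894 -0.2697]
  len 0.1809 ang -14.08  len 0.1301 ang -104.42  len 0.1781 ang 166.03  len 0.1305 ang 76.80
bear1 scene
[[ 0.5325 -0.3153]
 [ 0.5585 -0.1964]
 [ 0.5753 -0.1991]
 [ 0.5562 -0.3151]] c [ 0.5556 -0.2565]
  len 0.1217 ang 77.68  len 0.0171 ang -9.01  len 0.1175 ang -99.36  len 0.0237 ang -179.43
col top (array([0.559 , 0.2862, 0.3901]), np.float64(0.00010526353195795418))
collar ring top ctr (array([0.5244, 0.1495, 0.2741]), np.float64(0.002843006930810809))
rib top scene [array([0.5098, 0.1006, 0.101 ]), array([0.5289, 0.1797, 0.101 ])]
```

Every measured size agrees: base 200×297 mm, plate 150×92 mm and rest 180×130 mm, so this is the smaller rest.
- **Fixture:** centre about (0.522, 0.1345), stand x azimuth 76°.
- **Rest:** centre about (0.590, -0.268), azimuth 76.4°.

The moves offer no tilt, but the rib needs a leaning tool. I'll move clear, turn the jaws tangential to the arm, then see what the arm does at the edge of its reach.

servo_tool:
  plan:
    - [10,-31,24,-0.125,-1]
    - [20,-62,48,-0.25,-1]
    - [30,-93,72,-0.375,-1]
    - [40,-124,96,-0.5,-1]
    - [50,-155,120,-0.625,-1]
    - [60,-186,144,-0.75,-1]
    - [70,-217,168,-0.875,-1]
    - [80,-248,192,-1.0,-1]
    - [90,-279,216,-1.125,-1]
    - [100,-310,240,-1.25,-1]

```text
clock: 0.98
position: [0.3829, 0.2455, 0.4725]
tool_rot: [-3.141, -0.0, 1.416]
force: [0.5, 0.7, -0.1]
grip_width: 0.0853
```

servo_tool:
  plan:
    - [27,-31,0,-0.125,-1]
    - [54,-62,0,-0.25,-1]
    - [81,-93,0,-0.375,-1]
    - [108,-124,0,-0.5,-1]
    - [135,-155,0,-0.625,-1]
    - [162,-186,0,-0.75,-1]
    - [189,-217,0,-0.875,-1]
    - [216,-248,0,-1.0,-1]
    - [243,-279,0,-1.125,-1]
    - [270,-310,0,-1.25,-1]

```text
clock: 1.82
position: [0.654, -0.0641, 0.471]
tool_rot: [-3.142, 0.0, 0.167]
force: [1.2, 0.1, 1.4]
grip_width: 0.0854
```

servo_tool:
  plan:
    - [40,-4,0,-0.1,-1]
    - [80,-8,0,-0.2,-1]
    - [120,-12,0,-0.265,-1]
    - [160,-16,0,-0.265,-1]
    - [200,-20,0,-0.265,-1]
    - [240,-24,0,-0.265,-1]
    - [280,-28,0,-0.265,-1]
    - [320,-32,0,-0.265,-1]
    - [360,-36,0,-0.265,-1]
    - [400,-40,0,-0.265,-1]

```text
clock: 2.65
position: [0.8476, -0.0824, 0.4304]
tool_rot: [-3.139, -0.026, -0.097]
force: [0.4, 0.7, 0.7]
grip_width: 0.0852
```

```bash
python3 -c "
from h import *
print(bot.observe())"
```

```text
{'clock': 2.65, 'qpos': array([-0.02148495,  1.07332389,  0.90057281,  0.16926796, -0.84293147,
        1.93252908, -1.54746985]), 'qd': array([-0.03150087,  0.18833124,  1.6878143 , -0.01110681, -1.59503554,
        0.00181455,  0.17977319]), 'joint_efforts': array([   1.21830069, -131.68384552,   -4.4143036 ,  -25.10151386,
          5.46480685,   -0.24060636,   -0.63861391]), 'position': array([ 0.84758851, -0.08235428,  0.43035564]), 'tool_rot': array([-3.13863942, -0.02644306, -0.09693085]), 'force': array([0.40518982, 0.67487221, 0.68676448]), 'moment': array([ 0.00958381,  0.06261107, -0.02024884]), 'grip_width': 0.0852038677256989}
```

servo_tool:
  plan:
    - [40,-4,0,0,-1]
    - [80,-8,0,0,-1]
    - [80,-8,0,0,-1]
    - [80,-8,0,0,-1]
    - [80,-8,0,0,-1]
    - [80,-8,0,0,-1]
    - [80,-8,0,0,-1]
    - [80,-8,0,0,-1]
    - [80,-8,0,0,-1]
    - [80,-8,0,0,-1]

```text
clock: 3.48
position: [0.858, -0.0829, 0.417]
tool_rot: [-3.139, -0.037, -0.096]
force: [-0.1, 0.5, -0.2]
grip_width: 0.0855
```

```bash
python3 -c "
from h import *
o=bot.observe();print(o['qpos'],o['qd'],o['position'],o['tool_rot'])"
```

```text
[-0.019849    1.12564255  1.33052454  0.16891717 -1.26251399  1.93248306
 -1.51041995] [-0.00056645  0.00420061  0.01068119  0.00168687 -0.0015278   0.00045243
 -0.00070814] [ 0.85800569 -0.08286014  0.41700436] [-3.13911275 -0.03738786 -0.09605052]
```

servo_tool:
  plan:
    - [-20,2,0,0,-1]
    - [-40,4,0,0,-1]
    - [-60,6,0,0,-1]
    - [-80,8,0,0,-1]
    - [-100,10,0,0,-1]
    - [-120,12,0,0,-1]
    - [-140,14,0,0,-1]
    - [-150,15,0,0,-1]
    - [-150,15,0,0,-1]
    - [-150,15,0,0,-1]

```text
clock: 4.32
position: [0.7082, -0.0672, 0.4169]
tool_rot: [-3.139, -0.037, -0.095]
force: [0.4, -0.1, -0.8]
grip_width: 0.0853
```

```bash
python3 -c "
from h import *
o=bot.observe();print(o['qpos'],o['qd'],o['position'],o['tool_rot'])"
```

```text
[-0.51476895  0.88657087  1.38434634  1.12205816 -0.89859929  1.68446347
 -1.07550785] [ 0.0251869   0.02553014 -0.00458267 -0.03178463 -0.0106381   0.00444312
 -0.00369415] [ 0.70820054 -0.06723818  0.41694071] [-3.13887133 -0.0374492  -0.09536037]
```

```bash
cat > fit.py <<'E'
import numpy as np, itertools
from scipy.spatial.transform import Rotation as Ro
from scipy.optimize import least_squares
D=[([-1.17123858,0.52202991,-0.03630574,1.59998015,0.02120641,1.02108905,-0.11279798],[0.28281754,0.55698824,0.23072604],[-3.14047534,9.5e-5,2.67181108]),
([-0.02148495,1.07332389,0.90057281,0.16926796,-0.84293147,1.93252908,-1.54746985],[0.84758851,-0.08235428,0.43035564],[-3.13863942,-0.02644306,-0.09693085]),
([-0.019849,1.12564255,1.33052454,0.16891717,-1.26251399,1.93248306,-1.51041995],[0.85800569,-0.08286014,0.41700436],[-3.13911275,-0.03738786,-0.09605052]),
([-0.51476895,0.88657087,1.38434634,1.12205816,-0.89859929,1.68446347,-1.07550785],[0.70820054,-0.06723818,0.41694071],[-3.13887133,-0.0374492,-0.09536037])]
def fk(q,p,s):
    # p: d1,a2?,d3,e3x,d5,e5x,d7,e7x, off7
    d1,d3,d5,d7,a1,a3,a5,off=p
    R=lambda ax,a:Ro.from_euler(ax,a).as_matrix()
    X=np.array([0,0,d1]);A=R('z',s[0]*q[0]);X=X+A@[a1,0,0]
    A=A@R('y',q[1])@R('z',s[1]*q[2]);X=X+A@[a3,0,d3]
    A=A@R('y',q[3])@R('z',s[2]*q[4]);X=X+A@[-a3+a5,0,d5]
    A=A@R('y',q[5])@R('z',s[3]*q[6]+off);X=X+A@[0,0,d7]
    return X,A
def res(p,s):
    r=[]
    for q,x,e in D:
        X,A=fk(q,p,s);T=Ro.from_euler('xyz',e).as_matrix()
        r+=list((X-x));r+=list(0.3*Ro.from_matrix(A.T@T).as_rotvec())
    return np.array(r)
if __name__=='__main__':
  best=[]
  for s in itertools.product([1,-1],repeat=4):
    for off in [0,1.57,3.14,-1.57]:
        f=least_squares(res,[.3,.4,.4,.3,0,0,0,off],args=(s,));best.append((f.cost,s,np.round(f.x,4).tolist(),np.abs(f.fun).max()))
  best.sort(key=lambda t:t[0])
  for b in best[:4]:print(b)
E
python3 fit.py
```

```text
(np.float64(0.0019324909959583345), (-1, -1, -1, -1), [0.1211, 0.432, 0.4086, -0.0296, 0.0608, 0.0385, 0.1069, 1.5708], np.float64(0.054515082946664434))
(np.float64(0.0019324909959583375), (-1, -1, -1, -1), [0.1211, 0.432, 0.4086, -0.0296, 0.0608, 0.0385, 0.1069, 1.5708], np.float64(0.054515082877673954))
(np.float64(0.0019324909959583384), (-1, -1, -1, -1), [0.1211, 0.432, 0.4086, -0.0296, 0.0608, 0.0385, 0.1069, 1.5708], np.float64(0.05451508324288254))
(np.float64(0.001932490995958383), (-1, -1, -1, -1), [0.1211, 0.432, 0.4086, -0.0296, 0.0608, 0.0385, 0.1069, 1.5708], np.float64(0.05451508338323069))
```

```bash
cat > fit2.py <<'E'
from fit import *
R=lambda ax,a:Ro.from_euler(ax,a).as_matrix()
def chain(q):
    A1=R('z',-q[0]);A2=A1@R('y',q[1]);A3=A2@R('z',-q[2]);A4=A3@R('y',q[3]);A5=A4@R('z',-q[4]);A6=A5@R('y',q[5]);A7=A6@R('z',-q[6]+np.pi/2)
    return A1,A2,A3,A4,A5,A6,A7
for q,x,e in D: print(Ro.from_matrix(chain(q)[6].T@Ro.from_euler('xyz',e).as_matrix()).as_rotvec().round(4))
def lin(D,cols):
    rows=[];b=[]
    for q,x,e in D:
        C=(np.eye(3),)+chain(q)
        rows.append(np.c_[tuple(C[i][:,j] for i,j in cols)]);b.append(x)
    A=np.vstack(rows);b=np.hstack(b)
    s=np.linalg.lstsq(np.vstack([A,1e-3*np.eye(len(cols))]),np.r_[b,np.zeros(len(cols))],rcond=None)[0]
    return s,A@s-b
for cols in ([(0,2),(3,2),(5,2),(7,2)],[(0,2),(1,0),(3,2),(5,2),(7,2)],[(0,2),(1,1),(3,2),(3,1),(5,2),(5,1),(7,2)],[(0,2),(3,2),(5,2),(6,0),(7,2)],[(0,2),(3,2),(3,0),(5,0),(5,2),(7,2)],[(0,2),(1,0),(3,2),(3,0),(5,0),(5,2),(6,0),(7,2)]):
    s,r=lin(D,cols);print(cols,s.round(4),np.abs(r).max().round(4))
E
python3 fit2.py
```

```text
[-0.  0. -0.]
[ 0.  0. -0.]
[ 0. -0. -0.]
[-0. -0. -0.]
[(0, 2), (3, 2), (5, 2), (7, 2)] [0.3559 0.4862 0.4485 0.3183] 0.0551
[(0, 2), (1, 0), (3, 2), (5, 2), (7, 2)] [-0.0974 -0.0399  0.5354  0.4628 -0.1041] 0.0566
[(0, 2), (1, 1), (3, 2), (3, 1), (5, 2), (5, 1), (7, 2)] [ 3.185e-01 -2.130e-02  5.298e-01 -3.750e-02  4.207e-01 -3.000e-04
  3.261e-01] 0.0
[(0, 2), (3, 2), (5, 2), (6, 0), (7, 2)] [ 0.5048  0.4709  0.4273 -0.0282  0.4568] 0.0546
[(0, 2), (3, 2), (3, 0), (5, 0), (5, 2), (7, 2)] [ 0.0223  0.4978  0.0331  0.0352  0.4276 -0.0545] 0.0553
[(0, 2), (1, 0), (3, 2), (3, 0), (5, 0), (5, 2), (6, 0), (7, 2)] [-0.0117  0.029   0.4784  0.0404  0.052   0.4307  0.0212 -0.1185] 0.0551
```

The joint data fit a kinematic chain exactly (residual 0.0). A pose commanded at the reach limit keeps its small tilt in later calls. I'll simulate the servo to plan the lean properly.

```bash
cat > sim.py <<'E'
import numpy as np
from scipy.spatial.transform import Rotation as Ro
from scipy.optimize import lsq_linear
R=lambda ax,a:Ro.from_euler(ax,a).as_matrix()
AX=['z','y','z','y','z','y','z'];SG=[-1,1,-1,1,-1,1,-1]
OFF=[(0,0,.3185),(0,-.0213,0),(0,0,0),(0,-.0375,.5298),(0,0,0),(0,0,.4207),(0,0,0)]
LO=np.array([-2.91,-.3,-1.5,.17,-1.26,.16,-2.52]);HI=np.array([2.91,2.13,1.42,2.43,4.41,1.93,2.52])
V=np.array([1.89,1.89,2.39,2.39,3.01,3.01,3.01])*.7/12
def fk(q,jac=False):
    A=np.eye(3);X=np.zeros(3);P=[];Z=[]
    for i in range(7):
        X=X+A@OFF[i]
        z=A[:,1 if AX[i]=='y' else 2]*SG[i]
        P.append(X);Z.append(z)
        A=A@R(AX[i],SG[i]*q[i]+(np.pi/2 if i==6 else 0))
    X=X+A@[0,0,.3261]
    if not jac:return X,A
    J=np.array([np.r_[np.cross(z,X-p),z] for p,z in zip(P,Z)]).T
    return X,A,J
def rv(M):return Ro.from_matrix(M).as_rotvec()
def ik(q0,X,A,w=1.5,damp=1e-3,it=4,vlim=True):
    q=q0.copy()
    lo=LO.copy();hi=HI.copy()
    if vlim: lo=np.maximum(lo,q0-V);hi=np.minimum(hi,q0+V)
    lo=np.minimum(lo,q0-1e-6);hi=np.maximum(hi,q0+1e-6)
    for _ in range(it):
        x,a,J=fk(q,True)
        e=np.r_[X-x,w*rv(A@a.T)];JJ=J.copy();JJ[3:]*=w
        M=np.vstack([JJ,damp*np.eye(7)]);b=np.r_[e,np.zeros(7)]
        s=lsq_linear(M,b,bounds=(lo-q-1e-9,hi-q+1e-9))
        q=q+s.x
    return q
def call(q,plan,w=1.5,damp=1e-2,lim=True):
    X0,A0=fk(q)
    for r in plan:
        Xt=X0+np.array(r[:3])/1e3;At=R('z',r[3])@A0
        x,a=fk(q);d=Xt-x;t=rv(At@a.T)
        if lim:
            n=np.linalg.norm(d);d*=min(1,.0417/max(n,1e-9));m=np.linalg.norm(t);t*=min(1,.125/max(m,1e-9))
        q=ik(q,x+d,Ro.from_rotvec(t).as_matrix()@a,w,damp)
    return q
def lean(q):
    X,A=fk(q);z=A[:,2];return X.round(3),'tilt %.3f az_tip %.1f y_az %.1f y_z %.3f'%(np.arccos(-z[2]),np.degrees(np.arctan2(z[1],z[0])),np.degrees(np.arctan2(A[1,1],A[0,1])),A[2,1])
E
cat > t.py <<'E'
from sim import *
np.set_printoptions(precision=3,suppress=True)
q0=np.array([-1.17123858,0.52202991,-0.03630574,1.59998015,0.02120641,1.02108905,-0.11279798])
lin=lambda v,n=10:[[c*(i+1)/n for c in v] for i in range(n)]
C=[lin([100,-310,240,-1.25]),lin([270,-310,0,-1.25]),[[40*(i+1),-4*(i+1),0,-min(.1*(i+1),.265)] for i in range(10)],[[40,-4,0,0]]+[[80,-8,0,0]]*9,lin([-150,15,0,0])]
for w in (.3,1,3):
  for damp in (1e-3,3e-2):
   for lim in(True,False):
    q=q0;print(w,damp,lim)
    for c in C:
        q=call(q,c,w,damp,lim);print('  ',q,*lean(q))
E
python3 t.py
```

```text
0.3 0.001 True
   [-0.99   0.057  0.309  1.638 -0.018  1.45  -0.829] [0.382 0.247 0.471] tilt 0.001 az_tip 176.3 y_az -8.5 y_z -0.001
   [-0.377  0.526  0.711  1.137 -0.335  1.59  -1.142] [ 0.652 -0.063  0.471] tilt 0.001 az_tip 104.7 y_az -80.2 y_z -0.001
   [-0.027  1.08   0.863  0.17  -0.807  1.809 -1.547] [ 0.888 -0.082  0.425] tilt 0.137 az_tip -5.6 y_az -95.1 y_z 0.001
   [-0.028  1.107  0.863  0.17  -0.812  1.659 -1.545] [ 0.939 -0.084  0.411] tilt 0.262 az_tip -5.6 y_az -94.8 y_z 0.004
   [-0.208  0.598  0.408  1.108 -0.242  1.216 -1.493] [ 0.789 -0.069  0.411] tilt 0.262 az_tip -5.6 y_az -94.8 y_z 0.004
0.3 0.001 False
   [-0.99   0.057  0.309  1.638 -0.018  1.45  -0.829] [0.382 0.247 0.471] tilt 0.001 az_tip 176.3 y_az -8.5 y_z -0.001
   [-0.377  0.526  0.711  1.137 -0.335  1.59  -1.142] [ 0.652 -0.063  0.471] tilt 0.001 az_tip 104.7 y_az -80.2 y_z -0.001
   [-0.022  1.097  0.857  0.17  -0.809  1.57  -1.545] [ 0.965 -0.092  0.428] tilt 0.360 az_tip -5.4 y_az -95.1 y_z 0.002
   [-0.024  1.131  0.857  0.17  -0.815  1.411 -1.542] [ 1.016 -0.094  0.415] tilt 0.485 az_tip -5.4 y
[... 5644 characters left out ...]
 1.557 -1.189] [ 0.715 -0.069  0.379] tilt 0.003 az_tip 17.2 y_az -95.3 y_z -0.001
3 0.03 False
   [-0.99   0.057  0.309  1.638 -0.018  1.45  -0.829] [0.382 0.247 0.471] tilt 0.001 az_tip 176.3 y_az -8.5 y_z -0.001
   [-0.376  0.526  0.71   1.137 -0.334  1.59  -1.142] [ 0.652 -0.063  0.471] tilt 0.001 az_tip 104.7 y_az -80.2 y_z -0.001
   [-0.02   1.14   1.053  0.17  -0.995  1.906 -1.528] [ 0.863 -0.084  0.385] tilt 0.007 az_tip 3.7 y_az -95.3 y_z -0.001
   [-0.018  1.175  1.084  0.17  -1.031  1.874 -1.525] [ 0.876 -0.086  0.357] tilt 0.009 az_tip 1.3 y_az -95.3 y_z -0.001
   [-0.467  0.876  1.174  1.142 -0.792  1.559 -1.136] [ 0.726 -0.071  0.357] tilt 0.009 az_tip 1.3 y_az -95.3 y_z -0.001
```

```bash
cat > t2.py <<'E'
from t import C,q0,lin
from sim import *
for w in (.4,.6,.8):
  for damp in (1e-2,.1):
    q=q0;print(w,damp)
    for c in C[:4]: q=call(q,c,w,damp,True)
    print('  ',q.round(3),*lean(q))
qn=np.array([-0.51476895,0.88657087,1.38434634,1.12205816,-0.89859929,1.68446347,-1.07550785])
print('pull tests')
for w in (.5,.8,1.2):
  for d in ([0,0,3000],[1000,-100,3000],[1000,-100,1000],[1000,-100,-300],[-1000,100,1000],[-1500,150,-0]):
    q=qn
    o=[]
    for k in range(3):
        q=call(q,[d+[0]]*10,w,.03,True);o.append(lean(q)[1][:22])
    print(w,d,o,lean(q),q.round(2))
E
python3 t2.py | grep -v '^$' | tail -40
```

```text
[-0.014  1.08   0.663  0.17  -0.619  1.923 -1.567] [ 0.85  -0.083  0.408] tilt 0.002 az_tip 35.9 y_az -95.3 y_z -0.001
   [-0.019  1.143  1.009  0.17  -0.954  1.901 -1.532] [ 0.865 -0.084  0.379] tilt 0.003 az_tip 17.2 y_az -95.3 y_z -0.001
   [-0.454  0.805  1.085  1.134 -0.694  1.557 -1.189] [ 0.715 -0.069  0.379] tilt 0.003 az_tip 17.2 y_az -95.3 y_z -0.001
3 0.03 False
   [-0.99   0.057  0.309  1.638 -0.018  1.45  -0.829] [0.382 0.247 0.471] tilt 0.001 az_tip 176.3 y_az -8.5 y_z -0.001
   [-0.376  0.526  0.71   1.137 -0.334  1.59  -1.142] [ 0.652 -0.063  0.471] tilt 0.001 az_tip 104.7 y_az -80.2 y_z -0.001
   [-0.02   1.14   1.053  0.17  -0.995  1.906 -1.528] [ 0.863 -0.084  0.385] tilt 0.007 az_tip 3.7 y_az -95.3 y_z -0.001
   [-0.018  1.175  1.084  0.17  -1.031  1.874 -1.525] [ 0.876 -0.086  0.357] tilt 0.009 az_tip 1.3 y_az -95.3 y_z -0.001
   [-0.467  0.876  1.174  1.142 -0.792  1.559 -1.136] [ 0.726 -0.071  0.357] tilt 0.009 az_tip 1.3 y_az -95.3 y_z -0.001
0.4 0.01
   [-0.021  1.13   1.086  0.17  -1.031  1.771 -1.527] [ 0.907 -0.089  0.399] tilt 0.157 az_tip -5.2 y_az -95.3
[... 4031 characters left out ...]
38  0.34 -0.31  1.93 -1.58]
1.2 [1000, -100, -300] ['tilt 0.046 az_tip -2.1', 'tilt 0.055 az_tip -2.6', 'tilt 0.064 az_tip -3.1'] (array([ 0.966, -0.094, -0.018]), 'tilt 0.064 az_tip -3.1 y_az -95.5 y_z -0.003') [-0.01  1.58  1.08  0.17 -1.1   1.42 -1.52]
1.2 [-1000, 100, 1000] ['tilt 0.042 az_tip -1.3', 'tilt 0.051 az_tip 1.0 ', 'tilt 0.055 az_tip 2.2 '] (array([0.244, 0.026, 0.671]), 'tilt 0.055 az_tip 2.2 y_az -95.4 y_z -0.007') [ 0.06 -0.3  -0.23  1.45 -0.07  1.93 -1.86]
1.2 [-1500, 150, 0] ['tilt 0.031 az_tip -0.4', 'tilt 0.025 az_tip -5.0', 'tilt 0.014 az_tip -6.8'] (array([0.088, 0.217, 0.231]), 'tilt 0.014 az_tip -6.8 y_az -95.2 y_z 0.000') [ 0.11 -0.3  -1.24  2.43 -0.37  0.84 -2.52]
```

servo_tool:
  plan:
    - [1000,-100,3000,0,-1]
    - [1000,-100,3000,0,-1]
    - [1000,-100,3000,0,-1]
    - [1000,-100,3000,0,-1]
    - [1000,-100,3000,0,-1]
    - [1000,-100,3000,0,-1]
    - [1000,-100,3000,0,-1]
    - [1000,-100,3000,0,-1]
    - [1000,-100,3000,0,-1]
    - [1000,-100,3000,0,-1]

```text
clock: 5.15
position: [0.7694, -0.0692, 0.5462]
tool_rot: [-3.102, -0.056, -0.095]
force: [-0.3, 0.1, -0.8]
grip_width: 0.0854
```

```bash
python3 -c "
from h import *
from sim import lean
o=bot.observe();print(o['qpos'],o['qd'],o['position'],o['tool_rot'],lean(o['qpos']))"
```

```text
[-0.07524542  0.79718989  0.52765183  0.40023273 -0.4495765   1.9311245
 -1.54128961] [ 0.07876407  0.48205538  2.3857679  -0.5012297  -2.43961082 -0.00974948
  0.12865094] [ 0.76940046 -0.06918954  0.54621881] [-3.10185738 -0.05562875 -0.09530188] (array([ 0.769, -0.069,  0.546]), 'tilt 0.068 az_tip 30.1 y_az -95.3 y_z -0.040')
```

```bash
cat > o.py <<'E'
from h import *
from sim import lean
np.set_printoptions(precision=4,suppress=True)
o=bot.observe();print(o['clock'],o['qpos'],o['qd'],lean(o['qpos']))
E
python3 - <<'E'
from h import *
for k in range(3): bot.grab_frame('scene')
exec(open('o.py').read())
from sim import *
qn=np.array([-0.51476895,0.88657087,1.38434634,1.12205816,-0.89859929,1.68446347,-1.07550785])
for w in (.5,.7,1,2):
  for d in (.003,.03,.1,.3):
    q=call(qn,[[1000,-100,3000,0]]*10,w,d);print(w,d,q.round(3),*lean(q))
E
```

```text
5.3 [-0.076   0.8023  0.5901  0.405  -0.4754  1.9303 -1.5378] [-0.0243 -0.0129  0.0598  0.0333  0.0633  0.0015  0.0015] (array([ 0.768, -0.084,  0.546]), 'tilt 0.060 az_tip 11.5 y_az -97.1 y_z -0.019')
0.5 0.003 [-0.108  0.611  0.392  0.522 -0.251  1.93  -1.561] [ 0.704 -0.067  0.624] tilt 0.103 az_tip -4.1 y_az -95.5 y_z -0.002
0.5 0.03 [-0.104  0.609  0.379  0.522 -0.242  1.93  -1.565] [ 0.704 -0.067  0.624] tilt 0.103 az_tip -4.0 y_az -95.5 y_z -0.003
0.5 0.1 [-0.133  0.618  0.48   0.527 -0.309  1.93  -1.539] [ 0.704 -0.067  0.624] tilt 0.103 az_tip -4.4 y_az -95.5 y_z -0.002
0.5 0.3 [-0.31   0.681  1.083  0.638 -0.693  1.93  -1.354] [ 0.697 -0.066  0.615] tilt 0.107 az_tip -7.4 y_az -95.4 y_z 0.004
0.7 0.003 [-0.112  0.604  0.38   0.56  -0.238  1.93  -1.56 ] [ 0.697 -0.066  0.613] tilt 0.071 az_tip -3.4 y_az -95.5 y_z -0.003
0.7 0.03 [-0.111  0.604  0.379  0.56  -0.237  1.93  -1.561] [ 0.697 -0.066  0.613] tilt 0.071 az_tip -3.4 y_az -95.5 y_z -0.003
0.7 0.1 [-0.136  0.61   0.462  0.565 -0.29   1.93  -1.539] [ 0.697 -0.066  0.613] tilt 0.072 az_tip -3.7 y_az -95.5 y_z -0.002
0.7 
[... 427 characters left out ...]
539] [ 0.693 -0.065  0.607] tilt 0.054 az_tip -2.9 y_az -95.5 y_z -0.002
1 0.3 [-0.315  0.667  1.015  0.686 -0.625  1.93  -1.358] [ 0.685 -0.065  0.597] tilt 0.055 az_tip -4.4 y_az -95.4 y_z -0.001
2 0.003 [-0.114  0.597  0.368  0.595 -0.225  1.93  -1.56 ] [ 0.69  -0.065  0.602] tilt 0.042 az_tip -1.8 y_az -95.5 y_z -0.003
2 0.03 [-0.114  0.597  0.368  0.595 -0.225  1.93  -1.56 ] [ 0.69  -0.065  0.602] tilt 0.042 az_tip -1.8 y_az -95.5 y_z -0.003
2 0.1 [-0.139  0.604  0.445  0.6   -0.273  1.93  -1.539] [ 0.69  -0.065  0.602] tilt 0.042 az_tip -1.8 y_az -95.5 y_z -0.003
2 0.3 [-0.316  0.664  0.997  0.697 -0.608  1.93  -1.361] [ 0.682 -0.065  0.593] tilt 0.042 az_tip -2.3 y_az -95.5 y_z -0.002
```

```bash
cat > s.py <<'E'
from sim import *
import sys
rng=np.random.default_rng(int(sys.argv[1]))
q0=np.array([-0.076,0.8023,0.5901,0.405,-0.4754,1.9303,-1.5378])
out=[]
for t in range(60):
    q=q0;P=[]
    for k in range(3):
        p=[*rng.uniform(-1,1,3)*[400,400,250]*rng.choice([0,1,1]),rng.choice([-3,3,-1.5,1.5,0])]
        P.append([round(float(v),1) for v in p]);q=call(q,[p]*10,1.0,.1)
        X,A=fk(q)
        if X[2]<.35:break
        tilt=np.arccos(-A[2,2]);out.append((tilt,abs(A[2,1]),A[2,0],list(P),q.round(2).tolist(),X.round(2).tolist()))
out.sort(key=lambda o:-o[0])
for o in out[:6]:print('%.3f yz %.3f xz %.3f'%o[:3],o[3:])
E
for i in 1 2 3 4; do python3 s.py $i & done; wait
```

```text
0.241 yz 0.082 xz 0.224 ([[138.8, 335.3, 163.4, 0.0], [128.3, -203.6, 134.3, 3.0], [265.0, -349.8, 162.7, -3.0]], [0.13, 0.89, 0.47, 0.17, -0.35, 1.87, -1.45], [0.81, -0.22, 0.56])
0.193 yz 0.115 xz 0.154 ([[393.3, 181.1, 184.0, -3.0], [145.2, -48.1, -41.8, 1.5]], [0.05, 1.08, 0.88, 0.17, -0.96, 1.81, -1.46], [0.89, -0.11, 0.43])
0.189 yz 0.022 xz 0.186 ([[14.2, -297.1, 12.5, -1.5], [-2.7, -234.8, -32.8, 0.0], [-93.0, 3.2, 215.1, 3.0]], [0.66, 0.71, 0.26, 0.37, -0.33, 1.93, -0.98], [0.56, -0.51, 0.61])
0.181 yz 0.109 xz 0.143 ([[180.4, -12.9, 143.7, 3.0], [33.9, -105.4, 183.1, 0.0], [105.5, 384.8, 116.0, 0.0]], [-0.34, 0.73, 0.31, 0.31, -0.29, 1.93, -0.7], [0.75, 0.17, 0.61])
0.167 yz 0.098 xz 0.134 ([[180.4, -12.9, 143.7, 3.0], [33.9, -105.4, 183.1, 0.0]], [0.11, 0.7, 0.24, 0.39, -0.29, 1.93, -0.28], [0.74, -0.15, 0.61])
0.163 yz 0.001 xz 0.163 ([[0.0, -0.0, 0.0, 1.5], [248.2, -126.6, 21.8, -3.0], [0.0, -0.0, -0.0, -3.0]], [-0.04, 0.95, 0.9, 0.45, -0.6, 1.79, -2.52], [0.81, -0.21, 0.46])
0.240 yz 0.163 xz 0.174 ([[279.8, -84.9, -10.2, -3.0], [0.0, -0.0, 0.0, 3.0], [49.4, -80.3, 56.5
[... 2127 characters left out ...]
4, 9.1, 238.1, -3.0], [85.9, -98.8, 151.0, -3.0]], [-0.05, 0.81, 1.42, 1.29, -0.88, 1.48, -2.52], [0.55, -0.45, 0.43])
0.165 yz 0.114 xz 0.118 ([[354.4, 9.1, 238.1, -3.0]], [-0.18, 0.81, 0.99, 0.6, -0.67, 1.76, -2.52], [0.78, -0.14, 0.53])
0.164 yz 0.059 xz 0.153 ([[0.0, -0.0, 0.0, -3.0], [332.0, 29.7, 160.1, 3.0], [-0.0, -0.0, 0.0, -1.5]], [-0.19, 0.89, 1.08, 0.5, -0.74, 1.82, -2.52], [0.8, -0.12, 0.51])
0.160 yz 0.028 xz 0.157 ([[0.0, 0.0, -0.0, 1.5], [332.3, -262.7, 209.3, -3.0]], [0.14, 0.92, 0.48, 0.17, -0.42, 1.91, -1.46], [0.81, -0.21, 0.54])
0.159 yz 0.052 xz 0.150 ([[0.0, -0.0, 0.0, -3.0], [332.0, 29.7, 160.1, 3.0]], [-0.0, 0.94, 0.62, 0.17, -0.62, 1.92, -1.57], [0.83, -0.08, 0.53])
```

```bash
cat > t3.py <<'E'
from sim import *
q0=np.array([-0.076,0.8023,0.5901,0.405,-0.4754,1.9303,-1.5378])
for w in (.7,1,2):
  for d in ([0,0,300],[300,-30,300],[1000,-100,3000],[300,-30,0],[1000,-100,1000]):
    q=q0;o=[]
    for k in range(5):
        s=1 if k%2==0 else -1
        q=call(q,[d+[3*s]]*5+[d+[-3*s]]*5,w,.1);A=fk(q)[1];o.append('%.3f/%.3f'%(np.arccos(-A[2,2]),A[2,1]))
    print(w,d,o,*lean(q),q.round(2))
E
python3 t3.py
```

```text
0.7 [0, 0, 300] ['0.254/0.167', '0.473/0.218', '0.694/0.381', '0.890/0.409', '1.076/0.517'] [ 0.483 -0.03   1.07 ] tilt 1.076 az_tip 28.1 y_az -42.9 y_z 0.517 [ 0.32  0.24  0.43  0.17 -1.12  1.82 -0.6 ]
0.7 [300, -30, 300] ['0.251/0.161', '0.440/0.203', '0.637/0.358', '0.835/0.382', '1.032/0.503'] [ 0.928 -0.082  0.778] tilt 1.032 az_tip 28.1 y_az -41.6 y_z 0.503 [ 0.19  0.79  0.36  0.17 -0.96  1.36 -0.34]
0.7 [1000, -100, 3000] ['0.259/0.169', '0.477/0.218', '0.670/0.363', '0.858/0.389', '1.056/0.501'] [ 0.611 -0.049  1.015] tilt 1.056 az_tip 29.2 y_az -41.7 y_z 0.501 [ 0.28  0.38  0.3   0.17 -0.97  1.71 -0.54]
0.7 [300, -30, 0] ['0.217/0.139', '0.406/0.178', '0.595/0.338', '0.772/0.351', '0.924/0.465'] [ 1.149 -0.101  0.252] tilt 0.924 az_tip 26.1 y_az -40.5 y_z 0.465 [ 0.16  1.36  0.13  0.17 -0.77  0.91 -0.09]
0.7 [1000, -100, 1000] ['0.251/0.160', '0.440/0.203', '0.636/0.357', '0.834/0.381', '1.032/0.502'] [ 0.923 -0.08   0.783] tilt 1.032 az_tip 28.2 y_az -41.5 y_z 0.502 [ 0.19  0.78  0.37  0.17 -0.96  1.36 -0.34]
1 [0, 0, 300] ['0.158/0.087', '0.284/0.115', '0.412/0.223', '0.54
[... 1284 characters left out ...]
.201 az_tip 40.2 y_az -26.2 y_z 0.081 [ 0.02  0.81  0.32  0.27 -0.42  1.93 -0.4 ]
2 [1000, -100, 3000] ['0.079/0.011', '0.115/0.019', '0.147/0.050', '0.183/0.057', '0.218/0.088'] [ 0.593 -0.029  0.711] tilt 0.218 az_tip 40.3 y_az -26.2 y_z 0.088 [-0.02  0.34  0.1   0.71 -0.2   1.93 -0.46]
2 [300, -30, 0] ['0.073/0.004', '0.099/0.010', '0.119/0.034', '0.147/0.040', '0.171/0.065'] [ 0.964 -0.088  0.182] tilt 0.171 az_tip 42.0 y_az -26.0 y_z 0.065 [ 0.03  1.34  0.65  0.17 -0.77  1.56 -0.32]
2 [1000, -100, 1000] ['0.079/0.011', '0.112/0.018', '0.140/0.047', '0.172/0.054', '0.201/0.081'] [ 0.79  -0.062  0.576] tilt 0.201 az_tip 40.4 y_az -26.2 y_z 0.081 [ 0.02  0.81  0.32  0.27 -0.42  1.93 -0.4 ]
```

```bash
sed -i 's/3\*s\]/2.2*s]/; s/-3\*s/-2.2*s/' t3.py; sed -n 8,9p t3.py; python3 t3.py
```

```text
q=call(q,[d+[2.2*s]]*5+[d+[-2.2*s]]*5,w,.1);A=fk(q)[1];o.append('%.3f/%.3f'%(np.arccos(-A[2,2]),A[2,1]))
    print(w,d,o,*lean(q),q.round(2))
0.7 [0, 0, 300] ['0.270/0.008', '0.490/-0.017', '0.704/-0.011', '0.907/-0.011', '1.099/-0.034'] [ 0.496 -0.074  1.096] tilt 1.099 az_tip -5.4 y_az -96.4 y_z -0.034 [-0.21  0.16  0.52  0.17 -0.22  1.72 -1.62]
0.7 [300, -30, 300] ['0.267/0.008', '0.460/-0.018', '0.658/-0.003', '0.857/-0.018', '1.053/-0.015'] [ 0.967 -0.092  0.811] tilt 1.053 az_tip -7.9 y_az -98.4 y_z -0.015 [-0.07  0.78  0.79  0.17 -0.64  1.18 -1.63]
0.7 [1000, -100, 3000] ['0.275/0.008', '0.492/-0.018', '0.693/-0.011', '0.886/-0.014', '1.083/-0.024'] [ 0.63  -0.051  1.051] tilt 1.083 az_tip -7.0 y_az -97.8 y_z -0.024 [-0.24  0.33  0.76  0.17 -0.43  1.59 -1.64]
0.7 [300, -30, 0] ['0.241/0.005', '0.433/-0.026', '0.625/-0.002', '0.804/-0.031', '0.964/-0.011'] [ 1.199 -0.125  0.27 ] tilt 0.964 az_tip -7.3 y_az -97.8 y_z -0.011 [-0.03  1.39  0.85  0.23 -0.85  0.64 -1.56]
0.7 [1000, -100, 1000] ['0.267/0.008', '0.460/-0.018', '0.658/-0.004', '0.857/-0.019', '1.053/-0.016'] [ 0.961 -0
[... 1511 characters left out ...]
az -97.1 y_z -0.019 [-0.02  0.84  0.48  0.17 -0.43  1.93 -1.63]
2 [1000, -100, 3000] ['0.093/-0.015', '0.130/-0.021', '0.166/-0.018', '0.204/-0.024', '0.241/-0.021'] [ 0.602 -0.045  0.741] tilt 0.241 az_tip -2.2 y_az -97.1 y_z -0.021 [-0.18  0.35  0.32  0.63 -0.13  1.93 -1.65]
2 [300, -30, 0] ['0.085/-0.015', '0.112/-0.020', '0.138/-0.016', '0.167/-0.021', '0.195/-0.017'] [ 0.989 -0.097  0.189] tilt 0.195 az_tip -2.1 y_az -97.2 y_z -0.017 [-0.    1.34  0.75  0.17 -0.75  1.48 -1.58]
2 [1000, -100, 1000] ['0.092/-0.015', '0.126/-0.021', '0.159/-0.017', '0.191/-0.022', '0.223/-0.019'] [ 0.805 -0.072  0.6  ] tilt 0.223 az_tip -2.3 y_az -97.1 y_z -0.019 [-0.02  0.84  0.48  0.17 -0.43  1.93 -1.63]
```

servo_tool:
  plan:
    - [0,0,300,2.2,-1]
    - [0,0,300,2.2,-1]
    - [0,0,300,2.2,-1]
    - [0,0,300,2.2,-1]
    - [0,0,300,2.2,-1]
    - [0,0,300,-2.2,-1]
    - [0,0,300,-2.2,-1]
    - [0,0,300,-2.2,-1]
    - [0,0,300,-2.2,-1]
    - [0,0,300,-2.2,-1]

```text
clock: 6.13
position: [0.7853, -0.0662, 0.6529]
tool_rot: [-3.106, -0.289, -0.377]
force: [0.0, -0.6, 0.0]
grip_width: 0.0855
```

```bash
python3 o.py
python3 - <<'E'
from sim import *
q0=np.array([-0.076,0.8023,0.5901,0.405,-0.4754,1.9303,-1.5378])
print(call(q0,[[0,0,300,2.2]]*5+[[0,0,300,-2.2]]*5,1,.1).round(3))
E
```

```text
6.1333 [-0.0692  0.7729  0.5397  0.1708 -0.4023  1.9327 -1.8701] [-0.1235 -0.2811  1.2881 -0.0148 -0.7663  0.0025 -1.3313] (array([ 0.785, -0.066,  0.653]), 'tilt 0.292 az_tip -14.4 y_az -111.0 y_z -0.034')
[-0.102  0.549  0.375  0.505 -0.224  1.93  -1.593]
```

servo_tool:
  plan:
    - [0,0,300,-2.2,-1]
    - [0,0,300,-2.2,-1]
    - [0,0,300,-2.2,-1]
    - [0,0,300,-2.2,-1]
    - [0,0,300,2.2,-1]
    - [0,0,300,2.2,-1]
    - [0,0,300,2.2,-1]
    - [0,0,300,2.2,-1]
    - [0,0,300,2.2,-1]
    - [0,0,300,2.2,-1]

```text
clock: 6.97
position: [0.7143, -0.0677, 0.8084]
tool_rot: [-3.041, -0.516, -0.261]
force: [8.9, 56.5, 0.9]
grip_width: 0.0856
```

```bash
python3 o.py
```

```text
6.9667 [-0.0724  0.6412  1.4023  0.1688 -1.2643  1.9329 -1.6562] [ 0.2654 -0.1275  0.3573 -0.0291 -0.0718  0.0153  1.3657] (array([ 0.713, -0.067,  0.808]), 'tilt 0.525 az_tip -3.4 y_az -102.1 y_z -0.087')
```

servo_tool:
  plan:
    - [-8,1,-15,0.05,-1]
    - [-16,2,-30,0.11,-1]
    - [-24,3,-45,0.17,-1]
    - [-32,4,-60,0.23,-1]
    - [-40,5,-75,0.29,-1]
    - [-48,6,-90,0.35,-1]
    - [-56,7,-105,0.41,-1]
    - [-64,8,-120,0.47,-1]
    - [-72,9,-135,0.53,-1]
    - [-80,10,-150,0.54,-1]

```text
clock: 7.8
position: [0.6339, -0.058, 0.656]
tool_rot: [-3.035, -0.51, 0.277]
force: [0.2, 0.3, 0.7]
grip_width: 0.0857
```

```bash
python3 o.py
python3 - <<'E'
from h import *
from sim import *
o=bot.observe();q0=o['qpos'];print(o['force'])
for w in (.6,.7,.8):
 for d in ([0,0,300],[150,-15,150]):
  for n in (6,8):
   q=call(q0,[[0,0,0,0]]*(10-n)+[d+[2.2]]*(n//2)+[d+[-2.2]]*(n//2),w,.1);print(w,d,n,q.round(2),*lean(q))
E
```

```text
7.8 [-0.6698  0.383   1.3541  1.1855 -0.8345  1.5702 -0.7732] [-0.6064 -0.2903  0.1371  0.7809  0.3781 -0.5294  0.2016] (array([ 0.633, -0.058,  0.656]), 'tilt 0.520 az_tip 28.2 y_az -71.1 y_z -0.093')
[0.23647198 0.28908766 0.688233  ]
0.6 [0, 0, 300] 6 [-0.18  0.41  0.99  0.45 -0.92  1.93 -1.14] [ 0.616 -0.046  0.85 ] tilt 0.570 az_tip 22.6 y_az -72.3 y_z -0.055
0.6 [0, 0, 300] 8 [-0.08  0.41  0.82  0.31 -0.86  1.93 -1.24] [ 0.617 -0.046  0.882] tilt 0.619 az_tip 18.6 y_az -73.9 y_z -0.031
0.6 [150, -15, 150] 6 [-0.1   0.64  1.23  0.4  -1.26  1.84 -1.06] [ 0.745 -0.065  0.766] tilt 0.567 az_tip 21.5 y_az -72.2 y_z -0.040
0.6 [150, -15, 150] 8 [ 0.04  0.68  1.1   0.17 -1.26  1.83 -1.2 ] [ 0.766 -0.069  0.784] tilt 0.606 az_tip 18.2 y_az -73.4 y_z -0.019
0.7 [0, 0, 300] 6 [-0.19  0.41  0.97  0.46 -0.91  1.93 -1.13] [ 0.616 -0.046  0.845] tilt 0.561 az_tip 23.6 y_az -72.0 y_z -0.062
0.7 [0, 0, 300] 8 [-0.09  0.4   0.77  0.34 -0.81  1.93 -1.23] [ 0.615 -0.044  0.872] tilt 0.599 az_tip 20.2 y_az -73.3 y_z -0.042
0.7 [150, -15, 150] 6 [-0.1   0.64  1.23  0.41 -1.26  1.86 -1.06] [ 0.742 -0.064  0.762] tilt 0.556 az_tip 22.9 y_az -71.9 y_z -0.052
0.7 [150, -15, 150] 8 [ 0.05  0.68  1.09  0.17 -1.26  1.85 -1.2 ] [ 0.762 -0.07   0.78 ] tilt 0.591 az_tip 19.6 y_az -73.0 y_z -0.030
0.8 [0, 0, 300] 6 [-0.19  0.41  0.97  0.48 -0.9   1.93 -1.13] [ 0.615 -0.047  0.84 ] tilt 0.554 az_tip 24.4 y_az -71.9 y_z -0.067
0.8 [0, 0, 300] 8 [-0.1   0.39  0.75  0.37 -0.79  1.93 -1.22] [ 0.613 -0.043  0.866] tilt 0.585 az_tip 21.4 y_az -72.9 y_z -0.050
0.8 [150, -15, 150] 6 [-0.1   0.65  1.23  0.41 -1.26  1.87 -1.06] [ 0.739 -0.064  0.759] tilt 0.548 az_tip 23.9 y_az -71.7 y_z -0.060
0.8 [150, -15, 150] 8 [ 0.04  0.68  1.09  0.19 -1.26  1.86 -1.19] [ 0.758 -0.069  0.775] tilt 0.576 az_tip 21.0 y_az -72.6 y_z -0.041
```

servo_tool:
  plan:
    - [0,0,300,2.2,-1]
    - [0,0,300,2.2,-1]
    - [0,0,300,2.2,-1]
    - [0,0,300,2.2,-1]
    - [0,0,300,2.2,-1]
    - [0,0,300,-2.2,-1]
    - [0,0,300,-2.2,-1]
    - [0,0,300,-2.2,-1]
    - [0,0,300,-2.2,-1]
    - [0,0,300,-2.2,-1]

```text
clock: 8.63
position: [0.6438, -0.0464, 0.7802]
tool_rot: [-3.026, -0.427, 0.311]
force: [0.6, -0.7, -0.8]
grip_width: 0.0854
```

```bash
python3 o.py
```

```text
8.6333 [ 0.0296  0.4329  0.2811  0.4464 -0.4762  1.9273 -1.2146] [ 0.4504 -0.0926 -1.6675 -0.3714  1.2668  0.0369 -0.9056] (array([ 0.643, -0.047,  0.78 ]), 'tilt 0.441 az_tip 33.5 y_az -69.4 y_z -0.105')
```

servo_tool:
  plan:
    - [60,-5,300,2.2,-1]
    - [60,-5,300,2.2,-1]
    - [60,-5,300,2.2,-1]
    - [60,-5,300,2.2,-1]
    - [60,-5,300,2.2,-1]
    - [60,-5,300,-2.2,-1]
    - [60,-5,300,-2.2,-1]
    - [60,-5,300,-2.2,-1]
    - [60,-5,300,-2.2,-1]
    - [60,-5,300,-2.2,-1]

```text
clock: 9.47
position: [0.6708, -0.027, 0.8519]
tool_rot: [-3.089, -0.576, 0.151]
force: [0.2, -0.6, 0.4]
grip_width: 0.0848
```

```bash
python3 o.py
```

```text
9.4667 [-0.0505  0.5158  0.6885  0.1697 -0.7551  1.9329 -1.4112] [-0.2645 -0.0107  1.6731 -0.0038 -1.1187 -0.0002 -0.3872] (array([ 0.67 , -0.027,  0.852]), 'tilt 0.578 az_tip 14.1 y_az -79.7 y_z -0.044')
```

servo_tool:
  plan:
    - [0,0,0,0,-1]
    - [0,0,0,0,-1]
    - [0,0,300,-2.2,-1]
    - [0,0,300,-2.2,-1]
    - [0,0,300,-2.2,-1]
    - [0,0,300,-2.2,-1]
    - [0,0,300,2.2,-1]
    - [0,0,300,2.2,-1]
    - [0,0,300,2.2,-1]
    - [0,0,300,2.2,-1]

```text
clock: 10.3
position: [0.6058, -0.0224, 0.939]
tool_rot: [-3.11, -0.736, 0.204]
force: [1.0, -1.0, -0.7]
grip_width: 0.0854
```

```bash
python3 o.py
```

```text
10.3 [-0.0628  0.4304  1.1848  0.1697 -1.2558  1.9326 -1.3446] [ 0.6146 -0.169  -1.5353  0.0058 -0.0224 -0.0014  1.0451] (array([ 0.605, -0.022,  0.939]), 'tilt 0.737 az_tip 14.4 y_az -77.1 y_z -0.023')
```

```bash
cat > g.py <<'E'
from h import *
from sim import *
o=bot.observe();q0=o['qpos'];X0,A0=fk(q0)
az=np.radians(76.2);u=np.array([np.cos(az),np.sin(az),0])
d=A0[:,2];tilt=np.arccos(-d[2])
print('yaw to turn',np.radians(-13.8)-np.arctan2(A0[1,1],A0[0,1]))
turn=np.radians(-13.8)-np.arctan2(A0[1,1],A0[0,1])
A=R('z',turn)@A0;d=A[:,2];print('d',d)
rib=np.array([.5217,.1345,.088]);T=rib+.019*d
pre=T-.15*d;print('grasp TCP',T,'pre',pre,'shift',(pre-X0)*1e3)
q=q0
for k in range(4):
    X,_=fk(q)
    dd=pre-X;n=10
    AA=fk(q)[1]
    tr=np.radians(-13.8)-np.arctan2(AA[1,1],AA[0,1])
    f=min(1,.4/np.linalg.norm(dd))
    q=call(q,[[*(dd*f*1e3*(i+1)/n),np.clip(tr,-1,1)*(i+1)/n] for i in range(n)],.8,.1);print(q.round(2),*lean(q))
for k in range(2):
    X,_=fk(q);q=call(q,[[*((T-X)*1e3*(i+1)/10),0] for i in range(10)],.8,.1);print(q.round(2),*lean(q))
rest=np.array([.590,-.2675,.117])
for k in range(3):
    X,_=fk(q);dd=rest-X;f=min(1,.35/np.linalg.norm(dd));q=call(q,[[*(dd*f*1e3*(i+1)/10),0] for i in range(10)],.8,.1);print(q.round(2),*lean(q))
E
python3 g.py
```

```text
yaw to turn 1.1048961230340772
d [ 0.14331076  0.65630818 -0.74075745]
grasp TCP [0.5244229  0.14696986 0.07392561] pre [0.50292629 0.04852363 0.18503923] shift [-101.67447295   70.90400528 -753.55075067]
[-0.46  0.32  1.06  1.37 -1.    1.77  0.12] [0.561 0.008 0.61 ] tilt 0.737 az_tip 71.7 y_az -19.8 y_z -0.023
[-0.36  0.62  0.83  2.07 -1.25  1.32  0.96] [0.507 0.046 0.215] tilt 0.737 az_tip 77.7 y_az -13.8 y_z -0.023
[-0.26  0.62  0.68  2.1  -1.26  1.22  1.  ] [0.503 0.048 0.185] tilt 0.736 az_tip 77.7 y_az -13.8 y_z -0.024
[-0.26  0.62  0.68  2.1  -1.26  1.21  1.  ] [0.503 0.049 0.185] tilt 0.736 az_tip 77.7 y_az -13.8 y_z -0.024
[ 0.24  0.73 -0.3   2.09 -1.26  0.55  0.95] [0.525 0.147 0.075] tilt 0.736 az_tip 77.8 y_az -13.8 y_z -0.024
[ 0.25  0.73 -0.3   2.1  -1.26  0.55  0.95] [0.524 0.147 0.074] tilt 0.736 az_tip 77.8 y_az -13.8 y_z -0.024
[ 0.55  0.85  0.03  1.59 -0.78  1.16  0.82] [ 0.579 -0.197  0.11 ] tilt 0.736 az_tip 77.8 y_az -13.8 y_z -0.024
[ 0.61  0.91  0.07  1.42 -0.74  1.29  0.8 ] [ 0.59  -0.267  0.117] tilt 0.736 az_tip 77.8 y_az -13.8 y_z -0.024
[ 0.61  0.91  0.07  1.42 -0.74  1.29  0.8 ] [ 0.59  -0.267  0.117] tilt 0.736 az_tip 77.8 y_az -13.8 y_z -0.024
```

servo_tool:
  plan:
    - [-5,4,-30,0.08,-1]
    - [-10,7,-68,0.18,-1]
    - [-15,11,-106,0.29,-1]
    - [-20,14,-144,0.4,-1]
    - [-25,18,-182,0.51,-1]
    - [-30,21,-220,0.62,-1]
    - [-35,25,-258,0.74,-1]
    - [-40,28,-296,0.86,-1]
    - [-45,32,-334,0.98,-1]
    - [-50,35,-370,1.1,-1]

```text
clock: 11.13
position: [0.5641, 0.011, 0.6393]
tool_rot: [-3.1, -0.737, 1.152]
force: [1.2, 0.1, 0.0]
grip_width: 0.0856
```

```bash
python3 o.py; python3 g.py
```

```text
11.1333 [-0.4914  0.3159  1.1124  1.3083 -1.0251  1.7971  0.0334] [ 0.6243  0.4204 -0.6402  0.7184 -0.0768  0.3582  1.9649] (array([0.564, 0.01 , 0.639]), 'tilt 0.738 az_tip 69.6 y_az -22.4 y_z -0.031')
yaw to turn 0.14953997357700244
d [ 0.13797378  0.6583785  -0.73993309]
grasp TCP [0.5243215  0.14700919 0.07394127] pre [0.50362543 0.04825242 0.18493124] shift [ -60.14382253   38.11226218 -454.21262458]
[-0.39  0.59  0.89  2.03 -1.21  1.36  0.9 ] [0.511 0.043 0.244] tilt 0.738 az_tip 78.2 y_az -13.8 y_z -0.031
[-0.27  0.63  0.69  2.09 -1.26  1.23  1.  ] [0.504 0.048 0.185] tilt 0.738 az_tip 78.2 y_az -13.8 y_z -0.031
[-0.27  0.63  0.69  2.09 -1.26  1.23  1.  ] [0.504 0.048 0.185] tilt 0.738 az_tip 78.2 y_az -13.8 y_z -0.031
[-0.27  0.63  0.69  2.09 -1.26  1.23  1.  ] [0.504 0.048 0.185] tilt 0.738 az_tip 78.2 y_az -13.8 y_z -0.031
[ 0.23  0.73 -0.28  2.09 -1.26  0.57  0.95] [0.525 0.147 0.075] tilt 0.737 az_tip 78.3 y_az -13.8 y_z -0.032
[ 0.23  0.73 -0.28  2.09 -1.26  0.57  0.95] [0.524 0.147 0.074] tilt 0.737 az_tip 78.3 y_az -13.8 y_z -0.032
[ 0.54  0.85  0.05  1.58 -0.79  1.17  0.82] [ 0.579 -0.197  0.11 ] tilt 0.737 az_tip 78.3 y_az -13.8 y_z -0.032
[ 0.6   0.91  0.08  1.42 -0.74  1.3   0.79] [ 0.59  -0.267  0.117] tilt 0.737 az_tip 78.3 y_az -13.8 y_z -0.032
[ 0.6   0.91  0.08  1.42 -0.74  1.3   0.79] [ 0.59  -0.267  0.117] tilt 0.737 az_tip 78.3 y_az -13.8 y_z -0.032
```

```bash
cat > t4.py <<'E'
from h import *
from sim import *
q0=bot.observe()['qpos']
for d in ([0,0,150],[0,0,250],[100,-20,150],[200,-40,100],[250,-50,0],[300,-60,-100],[200,-200,0]):
  for w in (.7,1.2):
    q=q0
    for k in range(2):
        q=call(q,[d+[0.15 if k==0 else 0]]*10,w,.1);print(d,w,q.round(2),*lean(q))
E
python3 t4.py
```

```text
[0, 0, 150] 0.7 [ 0.38  0.35 -0.23  0.72 -0.72  1.93 -0.41] [0.562 0.016 0.779] tilt 0.743 az_tip 77.3 y_az -14.2 y_z -0.024
[0, 0, 150] 0.7 [ 0.67  0.43 -1.19  0.54 -0.21  1.93 -0.77] [0.532 0.051 0.847] tilt 0.768 az_tip 75.1 y_az -15.2 y_z -0.005
[0, 0, 150] 1.2 [ 0.38  0.35 -0.24  0.72 -0.71  1.93 -0.41] [0.561 0.018 0.777] tilt 0.740 az_tip 77.8 y_az -13.9 y_z -0.028
[0, 0, 150] 1.2 [ 0.68  0.43 -1.21  0.57 -0.2   1.93 -0.77] [0.529 0.056 0.835] tilt 0.748 az_tip 77.1 y_az -14.3 y_z -0.022
[0, 0, 250] 0.7 [ 0.33  0.32 -0.23  0.66 -0.73  1.93 -0.5 ] [0.549 0.051 0.815] tilt 0.756 az_tip 75.7 y_az -14.9 y_z -0.010
[0, 0, 250] 0.7 [ 0.58  0.36 -1.13  0.49 -0.25  1.93 -0.87] [0.5   0.106 0.89 ] tilt 0.784 az_tip 73.8 y_az -15.8 y_z 0.007
[0, 0, 250] 1.2 [ 0.32  0.32 -0.24  0.69 -0.72  1.93 -0.49] [0.547 0.056 0.806] tilt 0.744 az_tip 77.3 y_az -14.2 y_z -0.024
[0, 0, 250] 1.2 [ 0.59  0.37 -1.19  0.53 -0.22  1.93 -0.87] [0.496 0.114 0.872] tilt 0.753 az_tip 76.6 y_az -14.5 y_z -0.018
[100, -20, 150] 0.7 [ 0.31  0.52 -0.2   0.5  -0.7   1.93 -0.44] [0.648 0.007 0.756] tilt 0.754 az_tip
[... 1811 characters left out ...]
tilt 0.739 az_tip 77.8 y_az -14.0 y_z -0.027
[300, -60, -100] 1.2 [ 0.19  1.2   0.53  0.17 -1.26  1.76 -0.15] [ 0.914 -0.04   0.378] tilt 0.741 az_tip 77.0 y_az -14.3 y_z -0.021
[200, -200, 0] 0.7 [ 0.43  0.78 -0.05  0.44 -0.76  1.93 -0.14] [ 0.732 -0.154  0.599] tilt 0.744 az_tip 75.4 y_az -15.0 y_z -0.007
[200, -200, 0] 0.7 [ 0.52  1.   -0.33  0.22 -0.5   1.93 -0.13] [ 0.785 -0.234  0.503] tilt 0.748 az_tip 72.8 y_az -16.2 y_z 0.016
[200, -200, 0] 1.2 [ 0.43  0.77 -0.06  0.47 -0.74  1.93 -0.14] [ 0.727 -0.148  0.593] tilt 0.740 az_tip 77.2 y_az -14.2 y_z -0.023
[200, -200, 0] 1.2 [ 0.53  0.99 -0.43  0.27 -0.42  1.93 -0.13] [ 0.777 -0.223  0.493] tilt 0.741 az_tip 76.3 y_az -14.6 y_z -0.015
```

servo_tool:
  plan:
    - [10,-2,5,0.1,-1]
    - [30,-6,15,0.15,-1]
    - [60,-12,30,0.15,-1]
    - [90,-18,45,0.15,-1]
    - [120,-24,60,0.15,-1]
    - [150,-30,75,0.15,-1]
    - [180,-36,90,0.15,-1]
    - [200,-40,100,0.15,-1]
    - [200,-40,100,0.15,-1]
    - [200,-40,100,0.15,-1]

```text
clock: 11.97
position: [0.696, 0.0087, 0.6814]
tool_rot: [-3.077, -0.693, 1.318]
force: [0.3, 1.1, -1.5]
grip_width: 0.0854
```

```bash
python3 o.py; python3 t4.py | grep '200, -40'
```

```text
11.9667 [ 0.2618  0.6344 -0.2006  0.4717 -0.6211  1.9316 -0.3868] [ 0.3894  0.3004 -1.6687 -0.6263  1.1109  0.0046 -0.5339] (array([0.696, 0.008, 0.681]), 'tilt 0.695 az_tip 81.3 y_az -12.1 y_z -0.050')
[200, -40, 100] 0.7 [ 0.28  0.77 -0.6   0.36 -0.3   1.93 -0.37] [0.739 0.035 0.63 ] tilt 0.706 az_tip 87.0 y_az -4.7 y_z -0.025
[200, -40, 100] 0.7 [ 0.2   0.86 -0.46  0.23 -0.38  1.93 -0.36] [0.784 0.046 0.605] tilt 0.716 az_tip 84.4 y_az -5.8 y_z -0.003
[200, -40, 100] 1.2 [ 0.29  0.77 -0.63  0.39 -0.28  1.93 -0.37] [0.733 0.038 0.623] tilt 0.699 az_tip 88.9 y_az -3.9 y_z -0.041
[200, -40, 100] 1.2 [ 0.21  0.85 -0.51  0.28 -0.34  1.93 -0.35] [0.774 0.052 0.593] tilt 0.702 az_tip 87.9 y_az -4.3 y_z -0.033
```

servo_tool:
  plan:
    - [40,-8,20,0,-1]
    - [80,-16,40,0,-1]
    - [80,-16,40,0,-1]
    - [80,-16,40,0,-1]
    - [80,-16,40,0,-1]
    - [80,-16,40,0,-1]
    - [80,-16,40,0,-1]
    - [80,-16,40,0,-1]
    - [80,-16,40,0,-1]
    - [80,-16,40,0,-1]

```text
clock: 12.8
position: [0.738, 0.0107, 0.676]
tool_rot: [-3.109, -0.712, 1.31]
force: [0.5, 0.7, -1.7]
grip_width: 0.0854
```

```bash
python3 o.py
```

```text
12.8 [ 0.2884  0.7403 -0.5188  0.295  -0.362   1.9327 -0.4922] [ 0.056   0.0278 -0.1141  0.0396  0.0613 -0.0027  0.0839] (array([0.738, 0.01 , 0.676]), 'tilt 0.712 az_tip 77.9 y_az -13.7 y_z -0.025')
```

servo_tool:
  plan:
    - [40,-8,20,0,-1]
    - [80,-16,40,0,-1]
    - [80,-16,40,0,-1]
    - [80,-16,40,0,-1]
    - [80,-16,40,0,-1]
    - [80,-16,40,0,-1]
    - [80,-16,40,0,-1]
    - [80,-16,40,0,-1]
    - [80,-16,40,0,-1]
    - [80,-16,40,0,-1]

```text
clock: 13.63
position: [0.7697, 0.0156, 0.6736]
tool_rot: [3.129, -0.734, 1.316]
force: [0.2, 0.1, 0.1]
grip_width: 0.0854
```

```bash
python3 o.py;python3 g.py
```

```text
13.6333 [ 0.2168  0.8029 -0.2618  0.1779 -0.5654  1.9325 -0.4815] [ 0.001   0.0016  0.0046 -0.001  -0.0026  0.001  -0.0009] (array([0.769, 0.015, 0.673]), 'tilt 0.734 az_tip 74.3 y_az -15.1 y_z 0.009')
yaw to turn 0.02274758314393449
d [ 0.16660603  0.64905563 -0.74227301]
grasp TCP [0.52486551 0.14683206 0.07389681] pre [0.49987461 0.04947371 0.18523776] shift [-269.46339232   34.73146653 -488.14109409]
[ 0.54  0.44 -0.49  1.53 -0.58  1.17  0.09] [0.627 0.032 0.407] tilt 0.734 az_tip 75.6 y_az -13.8 y_z 0.009
[ 0.68  0.55 -0.59  2.08 -0.75  0.67  0.54] [0.5   0.049 0.185] tilt 0.734 az_tip 75.6 y_az -13.8 y_z 0.009
[ 0.68  0.55 -0.59  2.08 -0.75  0.67  0.54] [0.5   0.049 0.185] tilt 0.734 az_tip 75.6 y_az -13.8 y_z 0.009
[ 0.68  0.55 -0.59  2.08 -0.75  0.67  0.54] [0.5   0.049 0.185] tilt 0.734 az_tip 75.6 y_az -13.8 y_z 0.009
[ 0.54  0.82 -0.71  2.1  -0.86  0.29  0.64] [0.525 0.147 0.074] tilt 0.734 az_tip 75.6 y_az -13.8 y_z 0.009
[ 0.54  0.82 -0.71  2.1  -0.86  0.29  0.64] [0.525 0.147 0.074] tilt 0.734 az_tip 75.6 y_az -13.8 y_z 0.009
[ 0.8   0.85 -0.35  1.6  -0.52  1.01  0.64] [ 0.579 -0.197  0.11 ] tilt 0.734 az_tip 75.6 y_az -13.8 y_z 0.009
[ 0.83  0.91 -0.32  1.43 -0.48  1.15  0.63] [ 0.59  -0.267  0.117] tilt 0.734 az_tip 75.6 y_az -13.8 y_z 0.009
[ 0.83  0.91 -0.32  1.43 -0.48  1.15  0.63] [ 0.59  -0.267  0.117] tilt 0.734 az_tip 75.6 y_az -13.8 y_z 0.009
```

servo_tool:
  plan:
    - [-10,2,-18,0.01,-1]
    - [-28,4,-50,0.02,-1]
    - [-47,6,-84,0.02,-1]
    - [-66,8,-118,0.02,-1]
    - [-85,10,-152,0.02,-1]
    - [-103,13,-187,0.02,-1]
    - [-122,16,-221,0.02,-1]
    - [-141,18,-255,0.02,-1]
    - [-160,20,-290,0.02,-1]
    - [-170,22,-310,0.02,-1]

```text
clock: 14.47
position: [0.6264, 0.0339, 0.4139]
tool_rot: [3.128, -0.733, 1.336]
force: [2.3, -1.0, -0.4]
grip_width: 0.0855
```

servo_tool:
  plan:
    - [-15,2,-25,0,0]
    - [-30,4,-55,0,0]
    - [-45,6,-85,0,0]
    - [-60,8,-110,0,0]
    - [-75,10,-135,0,0]
    - [-85,12,-155,0,0]
    - [-95,13,-170,0,0]
    - [-99,13,-178,0,0]
    - [-99,13,-178,0,0]
    - [-99,13,-178,0,0]

```text
clock: 15.3
position: [0.5298, 0.0468, 0.2378]
tool_rot: [3.129, -0.734, 1.335]
force: [0.8, 0.3, -0.3]
grip_width: 0.0427
```

```bash
python3 o.py
python3 - <<'E'
from h import *
import json
c=bot.calibration('wrist');im=bot.grab_frame('wrist');cv2.imwrite('pics/wrist1.png',im)
np.save('wc1.npy',np.array(c['T']));print({k:c[k] for k in('fx','cx','cy')})
cv2.imwrite('pics/side1.png',bot.grab_frame('side'))
print(bot.observe()['grip_width'])
E
```

```text
15.3 [ 0.5414  0.4634 -0.4212  1.9755 -0.7795  0.8333  0.4921] [-0.0059 -0.0108 -0.0005 -0.0186  0.0003  0.0057 -0.006 ] (array([0.53 , 0.046, 0.238]), 'tilt 0.734 az_tip 75.4 y_az -14.0 y_z 0.010')
{'fx': 332.0851004117535, 'cx': 280.76719112641445, 'cy': 204.34276334972785}
0.042519877672815794
```

View pics/wrist1.png

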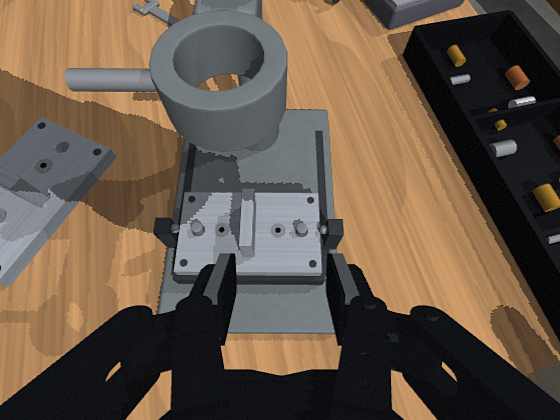

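View pics/side1.png

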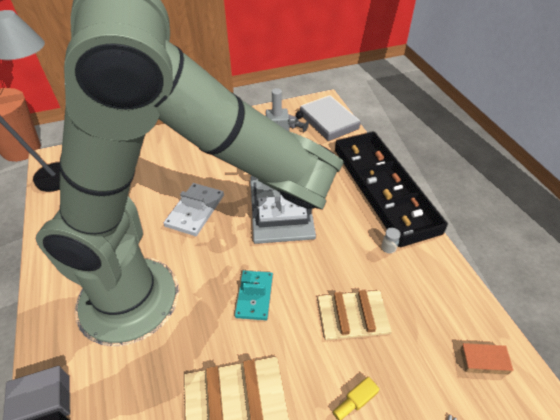

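Run:
```python
import cv2
a=cv2.imread('pics/wrist1.png')
cv2.imwrite('pics/z_w1.png',cv2.resize(a[175:295,150:350],None,fx=4,fy=4,interpolation=cv2.INTER_CUBIC))
```

```text
(no output)
```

View pics/z_w1.png

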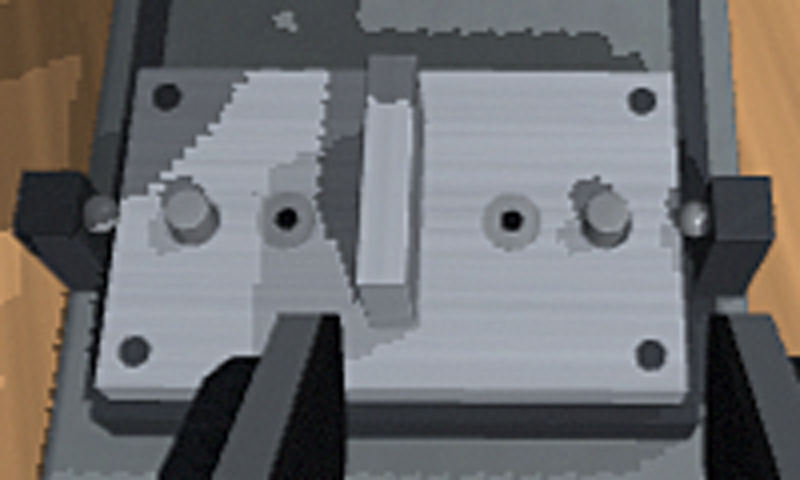

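Run:
```python
from h import *
np.set_printoptions(precision=4,suppress=True)
c=bot.calibration('wrist');c=dict(c);c['T']=np.load('wc1.npy')
W=lambda a,b,z:onz('wrist',np.array([a/4+150,b/4+175]),z,c)
ang=lambda a,b:np.degrees(np.arctan2((b-a)[1],(b-a)[0]))
P=[W(137,70,.061),W(672,73,.061),W(686,389,.061),W(96,385,.061)]
print('plate c',np.mean(P,0),[np.linalg.norm(P[i]-P[(i+1)%4]) for i in range(4)],ang(P[0],P[1]),ang(P[3],P[2]),ang(P[3],P[0]),ang(P[2],P[1]))
D=[W(186,208,.070),W(606,211,.070)];print('dowels',D,np.mean(D,0),np.linalg.norm(D[0]-D[1]),ang(*D))
Rb=[W(369,57,.101),W(417,57,.101),W(408,284,.101),W(357,282,.101)]
print('rib c',np.mean(Rb,0),[np.linalg.norm(Rb[i]-Rb[(i+1)%4]) for i in range(4)],ang((Rb[2]+Rb[3])/2,(Rb[0]+Rb[1])/2))
from sim import fk
o=bot.observe();X,A=fk(o['qpos']);print(X,o['position'],A)
```

```text
plate c [0.5192 0.1369 0.061 ] [np.float64(0.15033446828895433), np.float64(0.08944616804323996), np.float64(0.14941625094776628), np.float64(0.08898550694953228)] -14.058941311127107 -14.235602667143345 76.23880688759135 75.64864112569606
dowels [array([0.4661, 0.1502, 0.07  ]), array([0.5724, 0.1233, 0.07  ])] [0.5192 0.1368 0.07  ] 0.10959707012168923 -14.203182626943835
rib c [0.5196 0.1363 0.101 ] [np.float64(0.011932726656841716), np.float64(0.05871091488144879), np.float64(0.011780160790024726), np.float64(0.05820839401030336)] 75.97590801086425
[0.5301 0.0459 0.238 ] [0.5301 0.0468 0.2382] [[ 0.1721  0.9704  0.1694]
 [ 0.7222 -0.2412  0.6483]
 [ 0.67    0.0107 -0.7423]]
```

The wrist view puts the plate centre at (0.519, 0.137), angle −14.2°. The dowels come out 109.6 mm apart and the plate 150×89 mm, so both sizes fit. I'll approach to 60 mm back and check the centring.

servo_tool:
  plan:
    - [-2,6,-12,0,0]
    - [-4,13,-25,0,0]
    - [-6,21,-40,0,0]
    - [-8,30,-56,0,0]
    - [-10,38,-72,0,0]
    - [-13,46,-88,0,0]
    - [-15,54,-103,0,0]
    - [-17,60,-115,0,0]
    - [-18,63,-120,0,0]
    - [-18,63,-120,0,0]

```text
clock: 16.23
position: [0.5112, 0.1105, 0.117]
tool_rot: [3.13, -0.735, 1.335]
force: [-0.3, 0.2, -0.2]
grip_width: 0.0427
```

```bash
cat > w.py <<'E'
import sys
from h import *
from sim import fk,lean
np.set_printoptions(precision=4,suppress=True)
n=sys.argv[1]
o=bot.observe();c=dict(bot.calibration('wrist'));im=bot.grab_frame('wrist');cv2.imwrite(f'pics/{n}.png',im);np.save(n+'.npy',np.array(c['T']))
print(o['clock'],o['position'],o['tool_rot'],o['force'],o['grip_width'],lean(o['qpos'])[1])
E
python3 w.py w2
```

```text
16.2333 [0.5112 0.1105 0.117 ] [ 3.1303 -0.7349  1.3353] [-0.3426  0.2192 -0.1804] 0.04265213237211169 tilt 0.735 az_tip 75.5 y_az -13.9 y_z 0.008
```

View pics/w2.png

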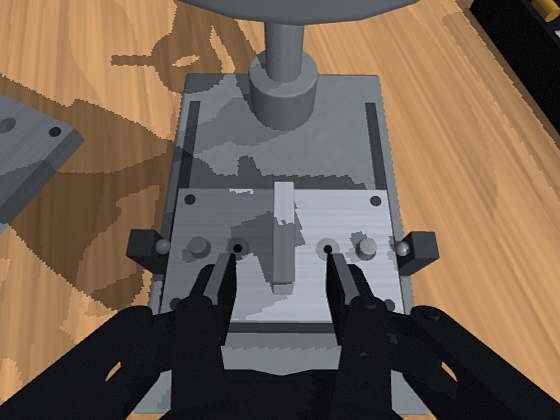

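Run:
```python
from h import *
from scipy.spatial.transform import Rotation as Ro
np.set_printoptions(precision=4,suppress=True)
im=cv2.imread('pics/w2.png')
cv2.imwrite('pics/z_w2.png',cv2.resize(im[170:340,190:375],None,fx=4,fy=3.5,interpolation=cv2.INTER_CUBIC))
c=dict(bot.calibration('wrist'));c['T']=np.load('w2.npy')
o=bot.observe();A=Ro.from_euler('xyz',o['tool_rot']).as_matrix();X=o['position']
D=[onz('wrist',np.array(p),.07,c) for p in [(199.5,243),(368,242)]]
print('dowels',D,np.mean(D,0),np.linalg.norm(D[0]-D[1]));m=np.mean(D,0)
print('tool frame mid',A.T@(m-X))
for p in [(275,182),(292,182)]: print(A.T@(onz('wrist',np.array(p),.101,c)-X))
T=np.array(c['T']);print('cam in tool',A.T@(T[:3,3]-X),A.T@T[:3,:3])
```

```text
dowels [array([0.4675, 0.1512, 0.07  ]), array([0.5732, 0.126 , 0.07  ])] [0.5204 0.1386 0.07  ] 0.1087399390370788
tool frame mid [-0.0097  0.0011  0.0554]
[ 0.0315 -0.0044  0.0508]
[0.0315 0.0057 0.0509]
cam in tool [ 0.0786 -0.0007 -0.1414] [[-0.0002 -0.9531 -0.3028]
 [ 1.      0.0001 -0.0011]
 [ 0.0011 -0.3028  0.9531]]
```

View pics/z_w2.png

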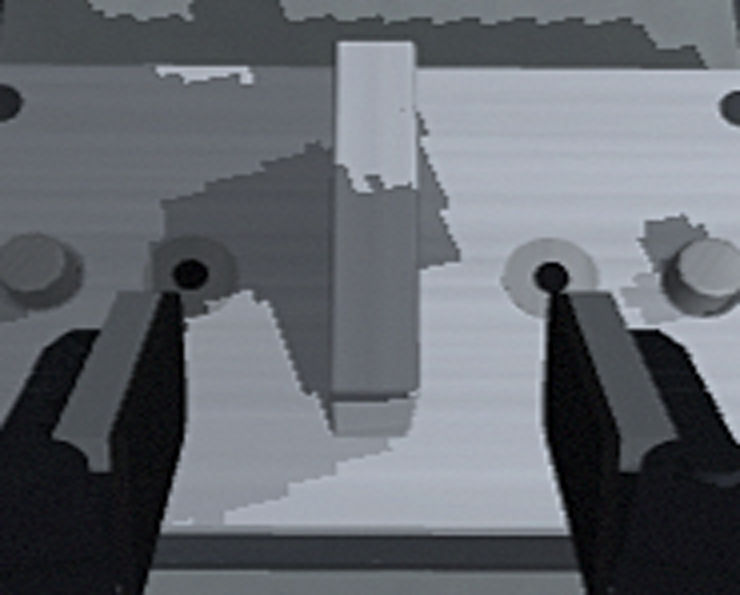

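Rib top is at columns 275–292 and the fingers' midline at 281, so the rib lies about 1 mm off along the jaws. I'll correct that and go in slowly.

servo_tool:
  plan:
    - [2,5,-5,0,0]
    - [3,10,-10,0,0]
    - [5,15,-16,0,0]
    - [6,20,-22,0,0]
    - [8,25,-28,0,0]
    - [9,30,-33,0,0]
    - [10,34,-37,0,0]
    - [11,38,-40,0,0]
    - [11.6,40,-42.5,0,0]
    - [11.6,40.5,-43,0,0]

```text
clock: 17.12
position: [0.5227, 0.1509, 0.0739]
tool_rot: [3.13, -0.734, 1.335]
force: [-1.1, -0.8, -0.4]
grip_width: 0.0423
```

```bash
python3 w.py w3
```

```text
17.1167 [0.5227 0.1509 0.0739] [ 3.13   -0.7344  1.3353] [-1.0876 -0.7671 -0.3946] 0.04234293233885825 tilt 0.734 az_tip 75.5 y_az -13.9 y_z 0.009
```

View pics/w3.png

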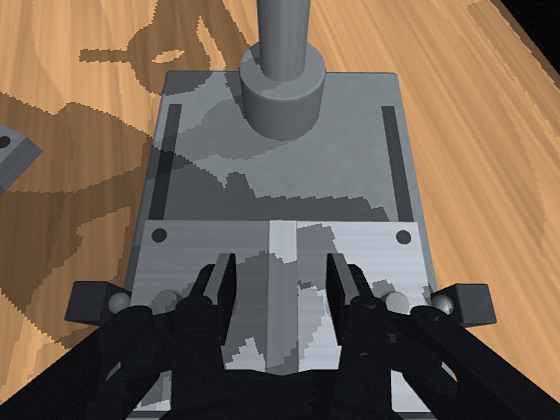

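servo_tool:
  plan:
    - [0.5,0,0,0,0.3]
    - [0.5,0,0,0,0.5]
    - [0.5,0,0,0,0.6]
    - [0.5,0,0,0,0.7]
    - [0.5,0,0,0,0.8]
    - [0.5,0,0,0,1]
    - [0.5,0,0,0,1]
    - [0.5,0,0,0,1]
    - [0.5,0,0,0,1]
    - [0.5,0,0,0,1]
  squeeze: 70

```text
clock: 18.0
position: [0.5232, 0.1503, 0.0744]
tool_rot: [3.13, -0.734, 1.335]
force: [-3.3, -3.4, 6.7]
grip_width: 0.011
```

```bash
python3 w.py w4; python3 -c "
from h import *
o=bot.observe();print(o['force'],o['moment'])"
```

```text
18.0 [0.5232 0.1503 0.0744] [ 3.1297 -0.7343  1.3348] [-3.2537 -3.4038  6.6767] 0.011039016685187801 tilt 0.734 az_tip 75.5 y_az -14.0 y_z 0.009
[-2.13329505 -3.72472569  6.19514788] [-0.32423278  0.660677    0.10198916]
```

View pics/w4.png

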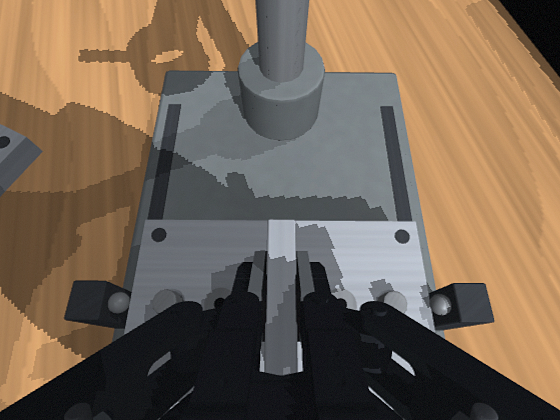

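Gripped at 11 mm width with small forces. Now I'll start a slow lift.

servo_tool:
  plan:
    - [0,0,0.5,0,1]
    - [0,0,1,0,1]
    - [0,0,2,0,1]
    - [0,0,3,0,1]
    - [0,0,4,0,1]
    - [0,0,5,0,1]
    - [0,0,6,0,1]
    - [0,0,7,0,1]
    - [0,0,8,0,1]
    - [0,0,8,0,1]

```text
clock: 18.88
position: [0.5233, 0.1504, 0.0826]
tool_rot: [3.129, -0.734, 1.335]
force: [-5.8, -5.3, -7.4]
grip_width: 0.0112
```

```bash
python3 w.py w5; python3 -c "
from h import *
o=bot.observe();print(o['force'],o['moment'])"
```

```text
18.8833 [0.5233 0.1504 0.0826] [ 3.1291 -0.7343  1.3355] [-5.7514 -5.3474 -7.4365] 0.011205416148429483 tilt 0.734 az_tip 75.5 y_az -14.0 y_z 0.009
[-6.57006401 -4.97061552 -7.68156163] [-2.63827408  1.28835934  0.41870691]
```

View pics/w5.png

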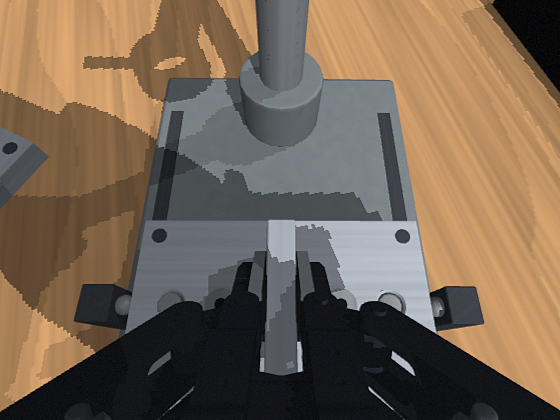

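Plate rises with the tool; side force is about 8 N. I'll carry on, easing off sideways a little.

servo_tool:
  plan:
    - [-0.2,-0.1,1,0,1]
    - [-0.4,-0.2,2,0,1]
    - [-0.5,-0.3,3,0,1]
    - [-0.5,-0.3,4,0,1]
    - [-0.5,-0.3,5,0,1]
    - [-0.5,-0.3,6,0,1]
    - [-0.5,-0.3,7,0,1]
    - [-0.5,-0.3,8,0,1]
    - [-0.5,-0.3,9,0,1]
    - [-0.5,-0.3,10,0,1]

```text
clock: 19.77
position: [0.5228, 0.1502, 0.0924]
tool_rot: [3.129, -0.734, 1.336]
force: [1.9, -1.3, -15.8]
grip_width: 0.011
```

```bash
python3 -c "
from h import *
o=bot.observe();print(o['position'],o['tool_rot'],o['force'],o['moment'],o['grip_width'])"
```

```text
[0.52283859 0.15018903 0.09242539] [ 3.12915046 -0.73424594  1.33558324] [  1.93775836  -1.31002425 -15.81526778] [-2.82888874  0.07109735 -0.31931434] 0.010984273044977002
```

servo_tool:
  plan:
    - [0,0,1,0,1]
    - [0,0,2,0,1]
    - [0,0,3,0,1]
    - [0,0,4,0,1]
    - [0,0,5,0,1]
    - [0,0,6.5,0,1]
    - [0,0,8,0,1]
    - [0,0,10,0,1]
    - [0,0,12,0,1]
    - [0,0,14,0,1]

```text
clock: 20.6
position: [0.5227, 0.1502, 0.1065]
tool_rot: [3.129, -0.734, 1.335]
force: [-0.4, -0.4, -6.2]
grip_width: 0.0113
```

```bash
python3 w.py w6; python3 -c "
from h import *
o=bot.observe();print(o['position'],o['tool_rot'],o['force'],o['moment'],o['grip_width'])"
```

```text
20.6 [0.5227 0.1502 0.1065] [ 3.1295 -0.7342  1.3355] [-0.3869 -0.3957 -6.2307] 0.01125014829621967 tilt 0.734 az_tip 75.5 y_az -13.9 y_z 0.009
[0.52282817 0.15021797 0.10679199] [ 3.12893918 -0.73422989  1.33581031] [ 0.07408491  1.00289807 -6.33812172] [-1.56530344  0.32669567  0.05184245] 0.011293658974979357
```

View pics/w6.png

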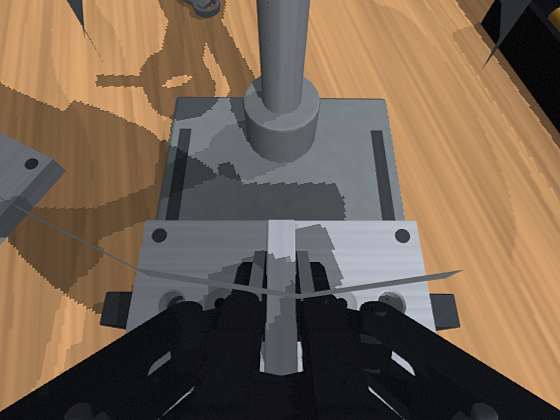

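The plate is 32 mm up and clear of dowels and catches, carrying only its weight (6.2 N). The dark curved line in the picture is the collar right at the camera, so I'll stop lifting and draw the plate straight out toward the stand's −x.

servo_tool:
  plan:
    - [-1,-4,0,0,1]
    - [-2.5,-10,0,0,1]
    - [-5,-20,0,0,1]
    - [-7.5,-30,0,0,1]
    - [-10,-40,0,0,1]
    - [-13,-52,0,0,1]
    - [-17,-67,0,0,1]
    - [-21,-85,0,0,1]
    - [-26,-104,0,0,1]
    - [-30,-120,0,0,1]

```text
clock: 21.48
position: [0.4921, 0.0276, 0.1061]
tool_rot: [3.129, -0.733, 1.334]
force: [0.8, -0.5, -7.1]
grip_width: 0.0112
```

```bash
python3 w.py w7
python3 - <<'E'
from h import *
cv2.imwrite('pics/scene7.png',bot.grab_frame('scene'))
o=bot.observe();print(o['position'],o['tool_rot'],o['force'],o['moment'],o['grip_width'])
E
```

```text
21.4833 [0.4921 0.0276 0.1061] [ 3.1294 -0.7335  1.3342] [ 0.8435 -0.4773 -7.087 ] 0.011240067564125576 tilt 0.734 az_tip 75.4 y_az -14.0 y_z 0.009
[0.49243708 0.02607066 0.10572907] [ 3.12932322 -0.7321811   1.33103069] [ 0.15136736 -0.36336818 -7.11390427] [-1.52693124  0.41652423  0.00791878] 0.011124215543232716
```

View pics/w7.png

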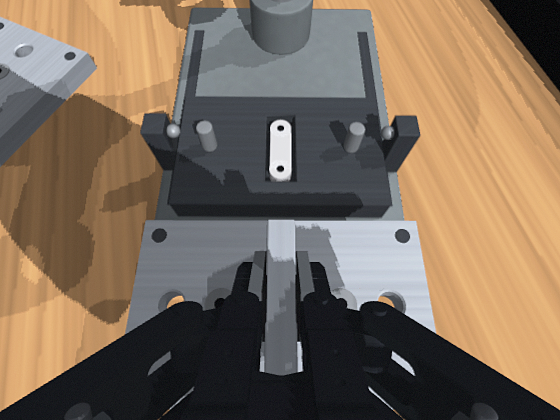

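View pics/scene7.png

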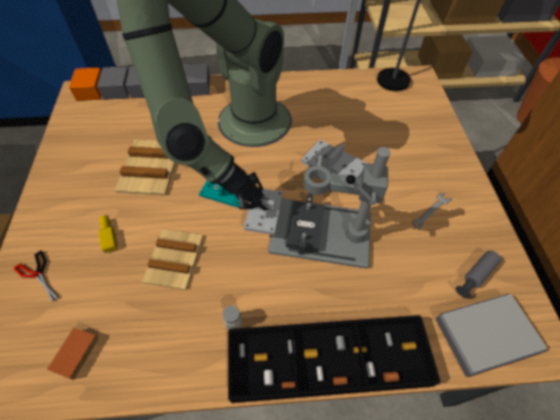

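The link stays in its nest at wrist (280,150), and the plate hangs level with the bench visible through its bores. The next step is to raise it and carry it to above the rest.

servo_tool:
  plan:
    - [0,0,8,0,1]
    - [0,-3,25,0,1]
    - [5,-15,43,0,1]
    - [15,-40,55,0,1]
    - [27,-70,60,0,1]
    - [40,-105,60,0,1]
    - [53,-140,60,0,1]
    - [66,-175,60,0,1]
    - [79,-210,60,0,1]
    - [88,-240,60,0,1]

```text
clock: 22.42
position: [0.581, -0.212, 0.1668]
tool_rot: [3.13, -0.733, 1.336]
force: [0.7, -0.0, -7.2]
grip_width: 0.0109
```

servo_tool:
  plan:
    - [5,-18,0,0,1]
    - [9,-30,0,0.003,1]
    - [11,-37,0,0.005,1]
    - [11,-38,0,0.005,1]
    - [11,-38,0,0.005,1]
    - [11,-38,0,0.005,1]
    - [11,-38,0,0.005,1]
    - [11,-38,0,0.005,1]
    - [11,-38,0,0.005,1]
    - [11,-38,0,0.005,1]

```text
clock: 23.25
position: [0.5917, -0.2476, 0.1663]
tool_rot: [3.129, -0.734, 1.341]
force: [1.2, -0.1, -6.9]
grip_width: 0.0111
```

Run:
```python
from h import *
from sim import lean
a=bot.grab_frame('scene');b=bot.grab_frame('side')
cv2.imwrite('pics/scene8.png',a);cv2.imwrite('pics/side8.png',b)
o=bot.observe();print(o['clock'],o['position'],o['tool_rot'],o['force'],o['moment'],lean(o['qpos']))
cv2.imwrite('pics/z_scene8.png',cv2.resize(a[200:310,110:240],None,fx=5,fy=5,interpolation=cv2.INTER_CUBIC))
cv2.imwrite('pics/z_side8.png',cv2.resize(b[220:360,290:420],None,fx=5,fy=4,interpolation=cv2.INTER_CUBIC))
```

```text
23.35 [ 0.59171374 -0.24773399  0.16625587] [ 3.12943882 -0.73411808  1.34046681] [ 0.23369302 -0.06185828 -7.17973303] [-1.56147916  0.48885558  0.00437538] (array([ 0.592, -0.249,  0.166]), 'tilt 0.734 az_tip 75.8 y_az -13.7 y_z 0.009')
```

View pics/z_scene8.png

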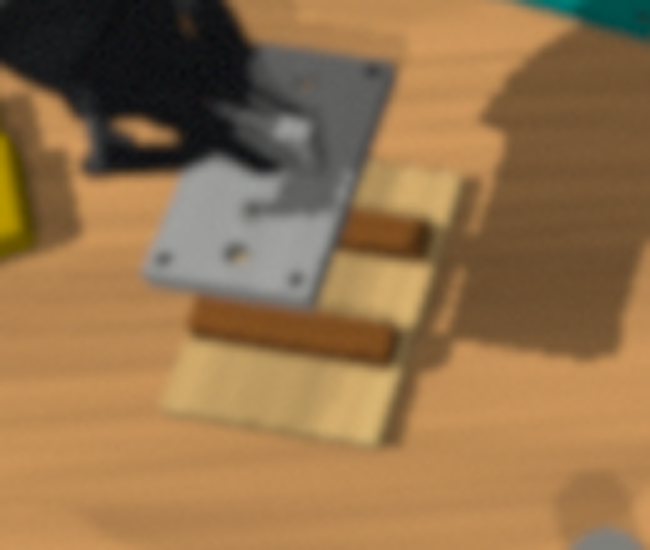

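View pics/z_side8.png

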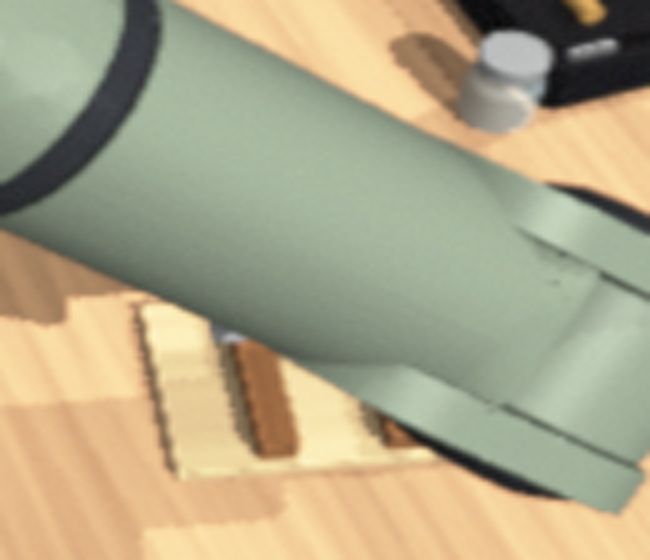

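Run:
```python
from h import *
np.set_printoptions(precision=4,suppress=True)
f=lambda a,b,z:onz('scene',np.array([a/5+110,b/5+200]),z)[:2]
zt=.1663-.0284+.015
P=[f(397,64,zt),f(313,306,zt),f(143,279,zt)]
ang=lambda v:np.degrees(np.arctan2(v[1],v[0]))
print(P,np.linalg.norm(P[0]-P[1]),np.linalg.norm(P[1]-P[2]),ang(P[1]-P[0]),ang(P[1]-P[2]))
c=(P[0]+P[2])/2;print('plate c seen',c)
X=np.array([.5917,-.2477]);print('expected',X+[-.0034,-.0127])
# rest by colour: from first image
im=cv2.imread('pics/scene0.png');hsv=cv2.cvtColor(im,cv2.COLOR_BGR2HSV)
R=[(198,65),(470,103),(360,485),(50,435)]
g=lambda p,z:onz('scene',np.array([p[0]/7+135,p[1]/7+220]),z)[:2]
Q=[g(p,.012) for p in R];print('board',np.mean(Q,0))
B=[(155,130),(430,165),(378,326),(95,275)] # bearer tops: far edges (upper) left/right
# bearer upper edge lines: 1: (160,130)-(430,168), 2: (103,270)-(380,318)
b1=[g((160,130),.032),g((430,166),.032)];b2=[g((103,271),.032),g((380,316),.032)]
print(b1,b2,np.linalg.norm(b1[0]-b1[1]),ang(b1[1]-b1[0]),ang(b2[1]-b2[0]),'pitch',np.linalg.norm((b1[0]+b1[1])/2-(b2[0]+b2[1])/2))
v=np.array([np.cos(np.radians(-13.7)),np.sin(np.radians(-13.7))])
print('centre from bearers',np.mean(b1+b2,0)+.011*v)
```

```text
[array([ 0.5291, -0.1971]), array([ 0.6764, -0.2321]), array([ 0.6544, -0.3206])] 0.15138347998965215 0.09117228825988695 -13.357313674092119 76.05804396030638
plate c seen [ 0.5917 -0.2588]
expected [ 0.5883 -0.2604]
board [ 0.5903 -0.2654]
[array([ 0.5327, -0.3131]), array([ 0.559 , -0.1964])] [array([ 0.5995, -0.3301]), array([ 0.6287, -0.214 ])] 0.11967520118531265 77.30123476900188 75.86345269303092 pitch 0.07043662889587474
centre from bearers [ 0.5907 -0.266 ]
```

servo_tool:
  plan:
    - [0,-1,-5,0,1]
    - [0,-2,-15,0,1]
    - [0,-3,-27,0,1]
    - [-1,-4,-40,0,1]
    - [-1,-5,-52,0,1]
    - [-1,-6,-64,0,1]
    - [-1,-6,-75,0,1]
    - [-1,-6,-84,0,1]
    - [-1,-6,-90,0,1]
    - [-1,-6,-92,0,1]

```text
clock: 24.18
position: [0.5905, -0.2536, 0.073]
tool_rot: [3.131, -0.735, 1.339]
force: [0.6, -0.3, -7.1]
grip_width: 0.011
```

Run:
```python
from h import *
a=bot.grab_frame('scene')
cv2.imwrite('pics/scene9.png',a)
o=bot.observe();print(o['clock'],o['position'],o['tool_rot'],o['force'])
cv2.imwrite('pics/z_scene9.png',cv2.resize(a[200:310,110:240],None,fx=6,fy=5.4,interpolation=cv2.INTER_CUBIC))
```

```text
24.2333 [ 0.59057752 -0.2536364   0.07333739] [ 3.13046197 -0.73459373  1.33970511] [-0.72396476  0.27694703 -7.49164351]
```

View pics/z_scene9.png

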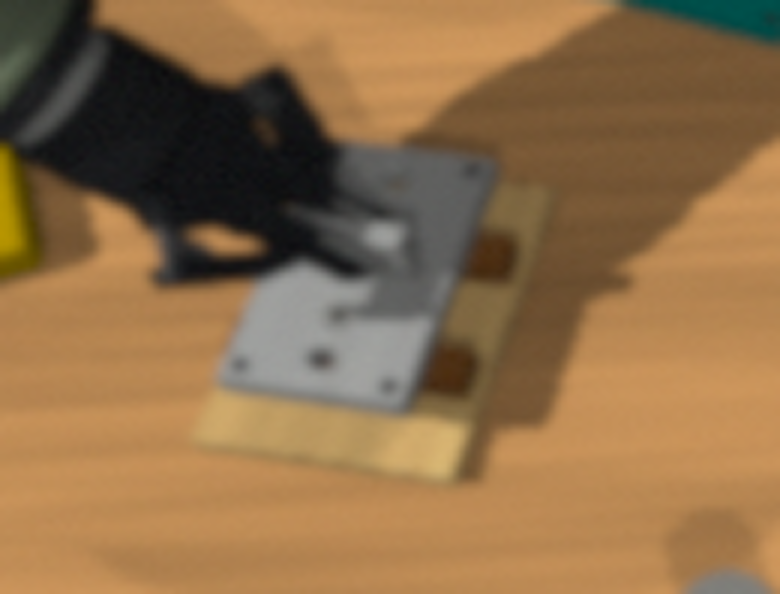

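Run:
```python
from h import *
np.set_printoptions(precision=4,suppress=True)
f=lambda a,b,z:onz('scene',np.array([a/6+110,b/5.4+200]),z)[:2]
ang=lambda v:np.degrees(np.arctan2(v[1],v[0]))
for n,p,z in(('plate',[(496,157),(408,409),(217,379)],.0599),('board',[(549,187),(458,482),(190,440)],.012)):
    P=[f(*q,z) for q in p];print(n,np.linalg.norm(P[0]-P[1]),np.linalg.norm(P[1]-P[2]),ang(P[1]-P[0]),ang(P[1]-P[2]),(P[0]+P[2])/2)
```

```text
plate 0.1528045707698117 0.09243208650981559 -12.534708785564126 75.35536839753883 [ 0.587  -0.2657]
board 0.18154653043417748 0.13316870431400343 -11.646563737786412 75.5607509643243 [ 0.5884 -0.2687]
```

servo_tool:
  plan:
    - [0,-0.5,-2,0,1]
    - [0.5,-1,-4,0,1]
    - [0.5,-1.5,-6,0,1]
    - [0.5,-1.5,-8,0,1]
    - [0.5,-1.5,-9.5,0,1]
    - [0.5,-1.5,-10.5,0,1]
    - [0.5,-1.5,-11,0,1]
    - [0.5,-1.5,-11.3,0,1]
    - [0.5,-1.5,-11.6,0,1]
    - [0.5,-1.5,-11.8,0,1]

```text
clock: 25.07
position: [0.5913, -0.2554, 0.0625]
tool_rot: [3.129, -0.734, 1.34]
force: [0.3, 0.3, -6.7]
grip_width: 0.0113
```

Not touching yet: z is 0.0625, and contact is expected near 0.060.

servo_tool:
  plan:
    - [0,0,-0.3,0,1]
    - [0,0,-0.6,0,1]
    - [0,0,-0.9,0,1]
    - [0,0,-1.2,0,1]
    - [0,0,-1.4,0,1]
    - [0,0,-1.6,0,1]
    - [0,0,-1.8,0,1]
    - [0,0,-2,0,1]
    - [0,0,-2,0,1]
    - [0,0,-2,0,1]

```text
clock: 25.9
position: [0.5913, -0.2554, 0.0606]
tool_rot: [3.129, -0.734, 1.34]
force: [-0.1, -1.0, -2.1]
grip_width: 0.0108
```

servo_tool:
  plan:
    - [0,0,-0.2,0,1]
    - [0,0,-0.4,0,1]
    - [0,0,-0.5,0,1]
    - [0,0,-0.6,0,1]
    - [0,0,-0.7,0,1]
    - [0,0,-0.7,0,1]
    - [0,0,-0.7,0,1]
    - [0,0,-0.7,0,1]
    - [0,0,-0.7,0,1]
    - [0,0,-0.7,0,1]

```text
clock: 26.73
position: [0.5915, -0.2554, 0.0605]
tool_rot: [3.128, -0.735, 1.341]
force: [-2.5, -1.3, 7.7]
grip_width: 0.0116
```

```bash
python3 w.py w10; python3 -c "
from h import *
o=bot.observe();print(o['force'],o['moment'])"
```

```text
26.7333 [ 0.5915 -0.2554  0.0605] [ 3.1285 -0.7345  1.3409] [-2.4738 -1.2703  7.6994] 0.011649645646677616 tilt 0.735 az_tip 75.7 y_az -13.7 y_z 0.010
[-2.75410578 -2.01652641  6.93361812] [0.00501819 0.71559987 0.34245958]
```

View pics/w10.png

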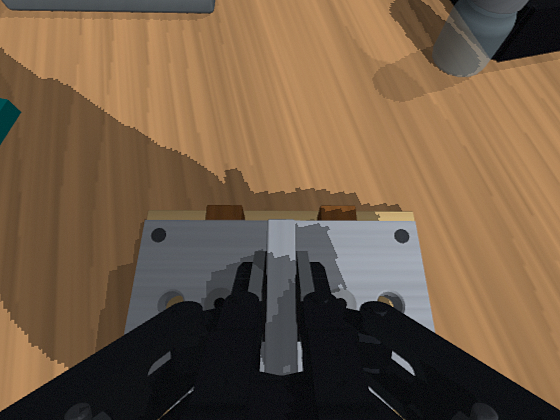

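Run:
```python
from h import *
np.set_printoptions(precision=4,suppress=True)
im=cv2.imread('pics/w10.png');cv2.imwrite('pics/z_w10.png',cv2.resize(im[195:250,130:430],None,fx=2.6,fy=6,interpolation=cv2.INTER_CUBIC))
c=dict(bot.calibration('wrist'));c['T']=np.load('w10.npy')
u=np.array([np.cos(np.radians(76.2)),np.sin(np.radians(76.2))]);v=np.array([u[1],-u[0]])
e=lambda p,z:(lambda q:(q@u,q@v))(onz('wrist',np.array(p),z,c)[:2]-[.588,-.267])
print('plate far edge',[e(p,.047) for p in [(147,221),(415,221)]])
print('bearer far top edge',[e(p,.032) for p in [(207,206),(244,206),(318,206),(357,206)]])
print('board far',[e(p,.012) for p in [(148,211),(414,212)]])
```

```text
plate far edge [(np.float64(0.04272074942681102), np.float64(-0.07369336501970424)), (np.float64(0.043626370994304574), np.float64(0.07514696133638468))]
bearer far top edge [(np.float64(0.05873214724923136), np.float64(-0.0449571124024073)), (np.float64(0.05888195775923266), np.float64(-0.02223540189288518)), (np.float64(0.059182630321801856), np.float64(0.02336750623949278)), (np.float64(0.059341659744351224), np.float64(0.04748744616648633))]
board far [(np.float64(0.06371635763523341), np.float64(-0.08901886843541613)), (np.float64(0.06413333779256103), np.float64(0.09111514671654886))]
```

View pics/z_w10.png

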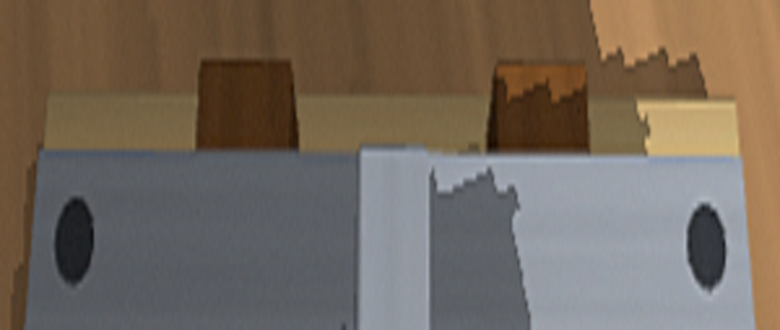

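Placement checks out: the bearers extend 16 mm past the plate's far edge (15 mm ideal), it is centred across them to about 0.2 mm, and the edges look parallel. Next I ease the load off and release.

servo_tool:
  plan:
    - [0,0,0.3,0,1]
    - [0,0,0.4,0,1]
    - [0,0,0.4,0,1]
    - [0,0,0.4,0,0.7]
    - [0,0,0.4,0,0.5]
    - [0,0,0.4,0,0.2]
    - [0,0,0.4,0,0]
    - [0,0,0.4,0,0]
    - [0,0,0.4,0,0]
    - [0,0,0.4,0,0]
  squeeze: 20

```text
clock: 27.62
position: [0.5912, -0.2553, 0.0601]
tool_rot: [3.129, -0.734, 1.34]
force: [-0.5, -0.4, 0.0]
grip_width: 0.0428
```

servo_tool:
  plan:
    - [-1,-3,3.5,0,0]
    - [-2,-7,8,0,0]
    - [-3,-12,14,0,0]
    - [-5,-19,21,0,0]
    - [-7,-26,30,0,0]
    - [-9,-35,40,0,0]
    - [-12,-45,52,0,0]
    - [-15,-56,65,0,0]
    - [-17,-65,76,0,0]
    - [-19,-72,84,0,0]

```text
clock: 28.45
position: [0.572, -0.3292, 0.146]
tool_rot: [3.128, -0.733, 1.34]
force: [0.1, -0.2, -0.9]
grip_width: 0.0431
```

servo_tool:
  plan:
    - [-3,-10,12,0,0]
    - [-7,-20,28,0,0]
    - [-10,-30,48,0,0]
    - [-13,-38,70,0,0]
    - [-15,-45,95,0,0]
    - [-15,-45,120,0,0]
    - [-15,-45,140,0,0]
    - [-15,-45,150,0,0]
    - [-15,-45,150,0,0]
    - [-15,-45,150,0,0]

```text
clock: 29.28
position: [0.557, -0.3724, 0.2938]
tool_rot: [3.13, -0.734, 1.34]
force: [-0.9, -0.3, -0.3]
grip_width: 0.0427
```

```bash
python3 w.py w11
python3 - <<'E'
from h import *
a=bot.grab_frame('scene');cv2.imwrite('pics/scene11.png',a)
o=bot.observe();print(o['clock'],o['force'],o['qd'])
E
```

```text
29.2833 [ 0.557  -0.3724  0.2938] [ 3.1296 -0.7339  1.3402] [-0.8891 -0.2758 -0.334 ] 0.042722551466037054 tilt 0.734 az_tip 75.8 y_az -13.7 y_z 0.009
29.3833 [-0.04561621  0.11536659 -0.35342944] [-0.00055312  0.00572909 -0.00010035 -0.00091868 -0.00219461  0.00200703
 -0.00386264]
```

View pics/w11.png

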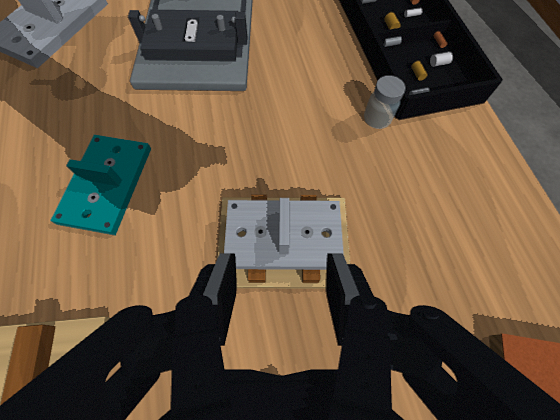

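View pics/scene11.png

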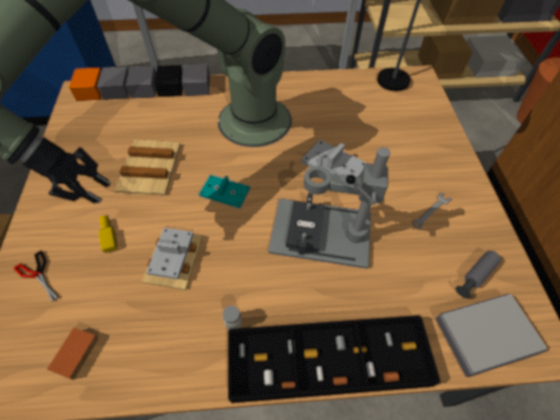

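The wrist view shows the plate (223–343, 198–268) centred on both bearers, rib up. The link is still in its nest at (190,28), and the jar, turquoise plate, duct and spanner look undisturbed.

```bash
python3 -c "
from workcell import bot
print(bot.job_done())"
```

```text
the job is handed in; nothing more can be done
None
```

I lifted the jig plate off its dowels and out of its catches, laid it rib up on the smaller rest, and handed the job in at about 29 s of the 61 s allowed.

- **Getting the lean:** the move rows have no tilt, so I pushed the arm against its reach limits, high above the bench, until the tool leaned 42°. That tilt carried over into later moves. I trimmed the sideways roll to about 0.5°.
- **Lifting:** I came in under the collar and pinched the rib with 70 N. I raised the plate 32 mm straight up, then drew it out toward the stand's -x side. Readings between lift steps showed side force up to about 8 N, which I eased to about 2 N, and a downward pull up to about 16 N.
- **Placing:** I lowered the plate until it touched, with about 7 N of contact, eased off, opened the jaws and backed away.

**Last checks**
- The plate was centred across the bearers to about 0.2 mm. The bearers stuck out 16 mm past its far edge, where 15 mm is ideal, and the edges looked parallel.
- The white link was still in its nest, and nothing else looked moved. The arm was at rest, clear of everything.

**Doubts and disagreements**
- The scene and side cameras disagreed with the wrist camera by up to about 8 mm, so I relied on the wrist view for both the grasp and the placement.
- During the tilting, joint 3 was read at 2.386 rad/s against its 2.39 limit. Joints 4, 5 and 6 read up to 0.004 rad past their stated ranges.
- One reading in free air showed 56 N at the wrist, which I took to be inertial.
- At the top of the lift the wrist camera was right at the collar. I felt no contact there.

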